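# Show a plug-in relay to the bench inspection camera: window first, then the pins

### The job

Pull the relay with the red test button out of its socket in the open power unit and hold it upright in front of the inspection camera, its middle on the lens axis 11 cm in front of the lens and its clear window square to the lens, still for two seconds so that the contacts can be photographed. Then, keeping its middle there and the window side towards the camera, tip it about 35 degrees so that the pins under its foot swing towards the lens, and finish like that: the program ends with the gripper still holding the relay motionless in the air. Do not touch the camera or its stand, and leave the other relay plugged in and everything else on the bench where it is.

Things in the scene. Friction and masses are not known exactly. Their poses are not given: they have to be found in the camera images.
- relay_red_center (a point): The wanted relay: off-white box housing 35 x 35 mm, 50 mm tall, with a red bar (test button, 22 x 11 mm, flush on its top, nearer the window side). Point: centre of the housing, 25 mm below its top. Axes: x out of its one clear window (brass and copper behind it), z up, y across. The plain sides at +y and -y are good to grip from above, 44 mm free beside each.
- relay_red_pins (a point): Tip of the pin bundle under the wanted relay's foot, on its axis: 43 mm below the housing's centre. The pins stand within a 20 mm circle, 10 mm long.
- relay_red: The wanted relay as a body, about 90 g: origin under the round black plug flange (32 mm diameter, 8 mm thick) below the housing, 33 mm under the housing's centre; axes as above. It sits loosely in its socket by its weight, clips already open, and comes out straight up: its pins go 10 mm deep.
- relay_blue_center (a point): The other relay, the same but with a blue bar on its top; it sits in the neighbouring socket, 80 mm away (axis to axis), and stays there. The point is the centre of its housing. Which socket holds which relay varies.
- unit: The open power unit, fixed: chassis 240 x 320 mm with a dark front panel; its top at 92 mm is the highest part but for the relays (tops at 94 mm). Origin: centre of its underside, on the bench. The panel and the relays' windows face its own -x. Two black sockets at x = -55 mm, y = -40 and +40 mm, tops 36 mm above the bench.
- camera_head: The inspection camera's head: ring light 64 mm across, lens barrel, aluminium camera box and clamp, 170 mm long. Origin: middle of the lens front (front face of the ring light). It looks level along its own -x (the lens axis), z up. The lens is 170 to 240 mm above the bench; it is clamped and does not move.
- focus (a point): The point in the air on the lens axis 110 mm in front of the lens front (at x = -110 mm of the camera head), where the relay's middle must be. Nothing is there to touch.
- camera_stand: The camera's stand, fixed: a base plate 150 x 170 mm, 14 mm thick, and a 16 mm post 344 mm high, 145 mm behind the lens front. Origin: on the bench straight below the lens front; axes as the camera head.
- screwdriver: Bystander: a screwdriver with a green handle lying on the bench.
- multimeter: Bystander: a grey multimeter, 150 x 78 x 41 mm, lying on the bench.
- spray_can: Bystander: an orange spray can, 52 mm diameter, 165 mm tall, standing.
- screw_tray: Bystander: a small steel tray with screws, 100 x 75 x 22 mm.
- solder_spool: Bystander: a metal spool of solder, 56 mm diameter, 40 mm tall, standing.
- pliers: Bystander: pliers with red handles lying on the bench.
Things that resemble listed ones, but are neither listed nor needed, are in the scene too. What is shaped like the relay_red but pink or turquoise is not meant.

How it is judged:
On the way, in this order (a step that is already met when the one before it is completed fails the run):
1. the relay with the red test button is drawn out of its socket and held by the gripper, its pins clear of it (z of relay_red_pins in the frame of unit above 0.045 m and contact force between the fingers and relay_red above 1 N), for 0.1 s.
2. it is held still and upright (within 10 degrees) with its middle within 15 mm of the point 110 mm in front of the lens, window facing the lens within 11 degrees, for 1 s (distance between relay_red_center and focus below 0.015 m and x of camera_head in the frame of relay_red above 0.03 m and contact force between the fingers and relay_red above 1 N and angle between relay_red_center's own z axis and vertical below 0.17 rad and angle between the x axis of relay_red and the x axis of camera_head, either way round below 0.2 rad and linear speed of relay_red below 0.03 m/s), for 1 s.
At the end, for the whole second after the job is handed in: Red-button relay held still by the gripper alone, its middle within 15 mm of the point 110 mm before the lens, tipped 25 to 45 degrees, pins towards the lens, window side to the camera, cross axis within 11 degrees; other relay within 8 mm, bystanders within 20 mm of their starts (distance between relay_red_center and focus below 0.015 m and x of camera_head in the frame of relay_red above 0.03 m and contact force between the fingers and relay_red above 1 N and angle between relay_red_center's own z axis and vertical between 0.436332 and 0.785398 rad and angle between the y axis of relay_red and the y axis of camera_head, either way round below 0.2 rad and z of camera_head in the frame of relay_red below 0.02 m and linear speed of relay_red below 0.02 m/s and angular speed of relay_red below 0.15 rad/s and contact force between relay_red and unit below 0.1 N and contact force between relay_red and camera_stand below 0.1 N and distance of relay_blue_center from where it was at the start of the episode below 0.008 m and distance of each of screwdriver, multimeter, spray_can, screw_tray, solder_spool, pliers from where it was at the start of the episode below 0.02 m); the arm keeps its last pose, push and grip.
It fails at once if the camera or its stand is touched by the arm, the gripper or the relay (over 1 N) (contact force between any of the fingers, the arm, relay_red and camera_stand above 1 N).
It fails at once if the other relay is pulled up, shifted by 8 mm or tipped by 10 degrees (distance of relay_blue_center from where it was at the start of the episode above 0.008 m or angle between relay_blue_center's own z axis and vertical above 0.17 rad).
It fails at once if a tool or other thing lying on the bench is shifted by more than 20 mm (distance of any of screwdriver, multimeter, spray_can, screw_tray, solder_spool, pliers from where it was at the start of the episode above 0.02 m).
It also fails if it takes over 51 s, if anything falls off the work surface, if the arm or the gripper's body presses on something with over 40 N, if the wrist force passes 120 N, or if a joint passes its speed limit or range.

### The arm

A 7-joint arm with a two-finger parallel gripper is mounted at the origin on the work surface. World frame = base frame: x ahead of the robot, y to its left, z up, the work surface at z = 0. Lengths are in m, angles in rad, forces in N, time in s.
With the tool pointing down it reaches from about 0.4 to 0.875 m from the base axis. Payload 19.3 kg.
Tool frame: the origin (TCP) lies at the very end of the fingers, on their centre line; the grasp point (between the pads) lies 19 mm behind it; y points along the fingers, x is the direction in which the jaws open and shut, and the axes are right-handed (so a half turn about y gives the same grasp; the last joint's range is limited). The gripper opens to 85 mm and grips with 20 to 120 N. Pads are 22 mm wide; open, the fingers measure 114 mm over their backs; the gripper's body (76 mm by 85 mm) begins 54 mm behind the grasp point. The pads swing forward as they close: fully open they stand 13 mm farther back than shut.
Start: joints at [-0.07, 0.521, -0.036, 1.599, 0.021, 1.021, -0.113], TCP at [0.625, -0, 0.231] pointing down, gripper open.
Joint ranges: [-2.91, 2.91], [-0.3, 2.13], [-1.5, 1.42], [0.17, 2.43], [-1.26, 4.41], [0.16, 1.93], [-2.52, 2.52]. Speed limits (rad/s): [1.89, 1.89, 2.39, 2.39, 3.01, 3.01, 3.01].

### API

Orientations are given as [roll, pitch, yaw] about the fixed x, y, z axes, in that order (R = Rz(yaw) Ry(pitch) Rx(roll)).
In Python, from workcell import bot gives the robot as it stands. The module is installed in compiled form; this text tells all that it offers.
- The arm moves only by the shell command python3 -m crank 'ROWS' [FORCE]. ROWS is JSON, a list of rows, each an object of numbers: "hand": the closure, from 0 (fully open) to 1 (shut); "dx", "dy", "dz": the shift along the tool's x, y, z in mm; "yaw": the turn about the tool's y in rad. In form: [{"hand": .., "dx": .., "dy": .., "dz": .., "yaw": ..}, ...]. A call has 1 to 12 rows; each row is the pose to reach, as a shift and turn from the pose commanded when the call began, along the tool's axes at that moment; what a row does not reach only later rows make up. A row lasts 1/12 s, in which the tool goes at most 41.7 mm and 7.16 degrees, less where a joint would pass 70% of its speed; a pose out of reach is approached as far as the arm can. A call with a gripper value outside its range is refused whole. The fingers move at their own pace and stop on an object; FORCE is the grip in N (left out, the last holds). Time passes only in rows, so rows that repeat a pose let the fingers close. It gives the time, the measured TCP pose, the force and the opening at its end, in the units of the state.
- bot.observe(): the state, without advancing time (a new reading comes with each control period).
- bot.grab_frame(name): name is "scene" or "side" or "wrist"; returns the picture (384x512x3 uint8, red, green, blue); there is no depth.
- bot.camera_info(name): a dict with "fx", "fy", "cx", "cy" (pixels), "dist" ([k1, k2, p1, p2, k3] as OpenCV has them; the pictures are not rectified), "rvec" (rotation vector, rad) and "tvec" (3), from world to camera coordinates, as OpenCV has them. Camera axes: x right, y down, z forward; pixel columns grow to the right and rows downward; lengths in m; the calibration is good to about 2 mm. A picture is of the moment at which its call begins: read the wrist's pose just before it. camera_info takes no time and is no camera call; for the wrist camera it gives the pose at the moment of the call.
- bot.job_done(): hands the job in, once; it reports no verdict.
The state is a dict: "clock": time; "qpos": joint angles; "qd": joint speeds; "joint_efforts": joint torques, N m; "position": TCP position; "tool_rot": TCP orientation; "force": force on the tool from outside, world axes, zero at the start; "moment": the same for the moment, N m; "grip_width": finger opening in m.
Only numpy, scipy, OpenCV 4.12 (cv2) and the standard library are available. Lean on these libraries where they do the work, as an engineer would, in place of code of your own. Each camera call takes 0.05 s, during which the arm holds its last target.

## Working session

There is one attempt and no reset: what is moved stays moved. The work goes in short steps, Python scripts to look and compute and a shell command to move; the robot and the scene stay as the last step left them, time stands still between calls to the robot, and variables do not carry over. Pictures are saved under pics/ and viewed, and the job is handed in when it is done.

```bash
mkdir -p pics; python3 - <<'E'
from workcell import bot
import cv2,numpy as np
s=bot.observe()
for k,v in s.items(): print(k,np.round(v,4))
for n in ["scene","side","wrist"]:
    c=bot.camera_info(n); print(n,{k:np.round(v,4).tolist() for k,v in c.items()})
    im=bot.grab_frame(n); cv2.imwrite(f"pics/{n}0.png",im[:,:,::-1])
E
```

```text
clock 0.0
qpos [-0.0702  0.522  -0.0363  1.6     0.0212  1.0211 -0.1128]
qd [-0.0002 -0.0014  0.0018 -0.0008  0.0005 -0.0004  0.0011]
joint_efforts [-4.20000e-03 -9.27110e+01  1.97760e+00 -3.69928e+01  1.76000e-02
  8.20000e-03 -1.00000e-04]
position [ 0.6247 -0.      0.2307]
tool_rot [-1.5709e+00  1.1000e-03 -0.0000e+00]
force [ 0.3238 -0.1241  0.1121]
moment [ 0.034  -0.0351  0.043 ]
grip_width 0.0853
scene {'fx': 348.1244, 'fy': 348.1244, 'cx': 258.6263, 'cy': 188.7877, 'dist': [-0.0162, 0.0, 0.0, 0.0, 0.0], 'rvec': [2.1901, 0.5591, -0.2691], 'tvec': [-0.482, -0.0719, 1.5511]}
side {'fx': 367.8388, 'fy': 367.8388, 'cx': 252.8232, 'cy': 194.8797, 'dist': [-0.0345, 0.0, 0.0, 0.0, 0.0], 'rvec': [0.7484, -2.5507, 1.1754], 'tvec': [0.4492, 0.298, 1.2705]}
wrist {'fx': 329.4895, 'fy': 329.4895, 'cx': 254.2209, 'cy': 191.5171, 'dist': [-0.0463, 0.0, 0.0, 0.0, 0.0], 'rvec': [-2.8626, 0.0015, 0.0019], 'tvec': [-0.6246, -0.0346, 0.3778]}
```

View pics/scene0.png

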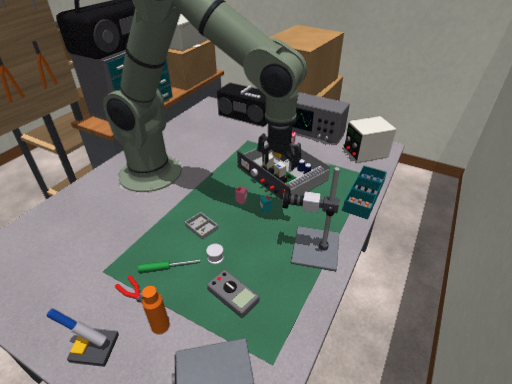

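View pics/side0.png

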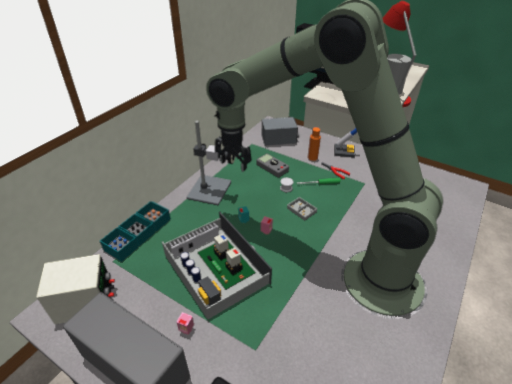

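View pics/wrist0.png

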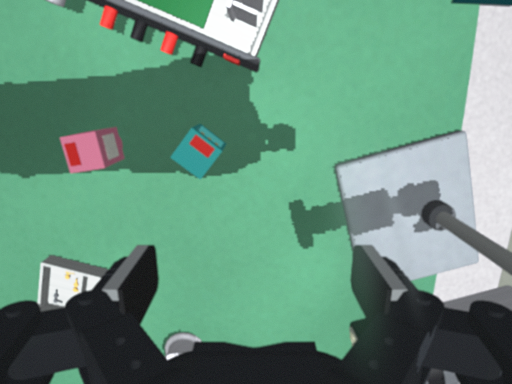

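```bash
python3 - <<'E'
import cv2
a=cv2.imread('pics/scene0.png')[120:280,200:400]; cv2.imwrite('pics/c1.png',cv2.resize(a,None,fx=4,fy=3.7,interpolation=cv2.INTER_CUBIC))
a=cv2.imread('pics/side0.png')[110:320,120:310]; cv2.imwrite('pics/c2.png',cv2.resize(a,None,fx=2.8,fy=2.8,interpolation=cv2.INTER_CUBIC))
E
```

```text
(no output)
```

View pics/c1.png

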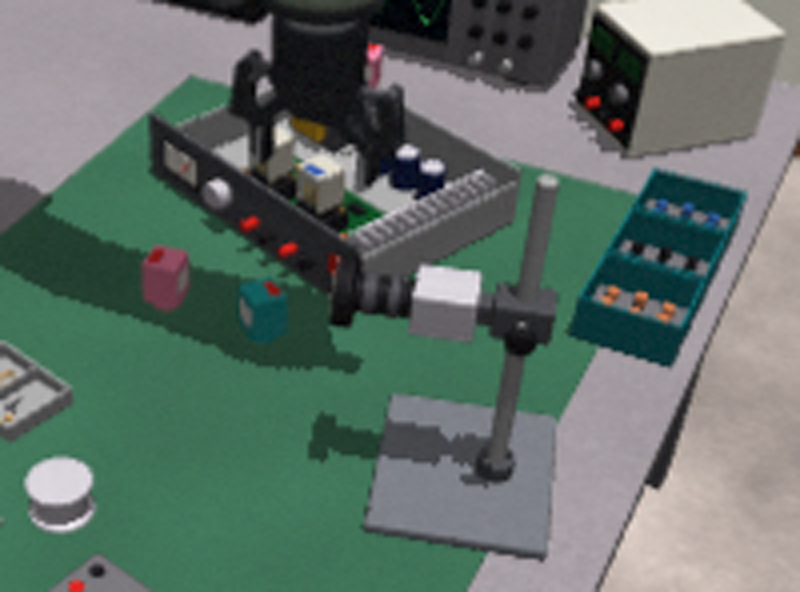

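View pics/c2.png

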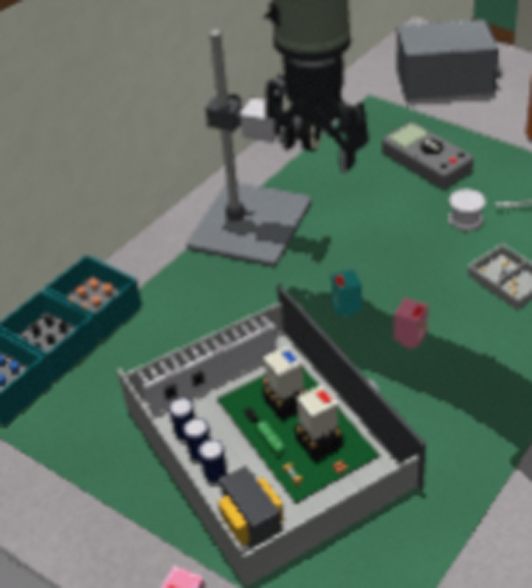

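```bash
cat > h.py <<'E'
from workcell import bot
import cv2,numpy as np
from scipy.spatial.transform import Rotation as Rn
def cam(c):
    K=np.array([[c['fx'],0,c['cx']],[0,c['fy'],c['cy']],[0,0,1]]);R=cv2.Rodrigues(np.array(c['rvec'],float))[0]
    return K,np.array(c['dist'],float),R,np.array(c['tvec'],float)
def ray(c,px):
    K,d,R,t=cam(c); u=cv2.undistortPoints(np.array([[px]],float),K,d)[0,0]
    v=R.T@np.array([u[0],u[1],1]); return -R.T@t, v/np.linalg.norm(v)
def plane(c,px,z):
    o,v=ray(c,px); return o+v*(z-o[2])/v[2]
def tri(c1,p1,c2,p2):
    o1,v1=ray(c1,p1);o2,v2=ray(c2,p2)
    s=np.linalg.lstsq(np.c_[v1,-v2],o2-o1,rcond=None)[0]
    a,b=o1+v1*s[0],o2+v2*s[1]; return (a+b)/2,np.linalg.norm(a-b)
def proj(c,P):
    K,d,R,t=cam(c); return cv2.projectPoints(np.array(P,float).reshape(-1,1,3),np.array(c['rvec'],float),t,K,d)[0][:,0]
def blobs(im,mask,amin=4):
    n,l,s,c=cv2.connectedComponentsWithStats(mask.astype(np.uint8)); return [(s[i,4],*np.round(c[i],1),*s[i,:4]) for i in range(1,n) if s[i,4]>=amin]
def hsv(im): return cv2.cvtColor(im,cv2.COLOR_RGB2HSV).astype(int)
E
python3 - <<'E'
from h import *
c=bot.camera_info('side'); im=cv2.imread('pics/side0.png')[:,:,::-1].copy(); H=hsv(im)
roi=np.zeros(H.shape[:2],bool); roi[200:330,160:290]=1
red=((H[...,0]<6)|(H[...,0]>174))&(H[...,1]>150)&(H[...,2]>120)&roi
blue=(abs(H[...,0]-110)<14)&(H[...,1]>120)&(H[...,2]>120)&roi
for n,m in(('r',red),('b',blue)):
    for b in blobs(im,m): print(n,b,plane(c,b[1:3],.094).round(4))
w=bot.camera_info('wrist');
for p in [(335,165),(465,130),(476,265)]: print('plate',p,plane(w,p,.014).round(4))
print('post',plane(w,(432,214),.014).round(4))
cs=bot.camera_info('scene')
f=lambda x,y:(200+x/4,120+y/3.7)
for p in [(390,396),(555,415),(548,555),(366,525)]: print('plate scene',plane(cs,f(*p),.014).round(4))
print('postscene',plane(cs,f(495,465),.02).round(4))
print('lens?',tri(cs,f(343,288),c,(120+262/2.8,110+118/2.8)))
E
```

```text
r (np.int32(10), np.float64(268.7), np.float64(220.8), np.int32(267), np.int32(219), np.int32(4), np.int32(4)) [0.437  0.0421 0.094 ]
r (np.int32(8), np.float64(235.2), np.float64(251.1), np.int32(234), np.int32(250), np.int32(4), np.int32(3)) [0.4577 0.2296 0.094 ]
r (np.int32(22), np.float64(182.0), np.float64(321.3), np.int32(179), np.int32(319), np.int32(7), np.int32(5)) [0.4358 0.5291 0.094 ]
b (np.int32(7), np.float64(223.0), np.float64(237.0), np.int32(222), np.int32(236), np.int32(3), np.int32(3)) [0.5312 0.1994 0.094 ]
plate (335, 165) [ 0.7142 -0.002   0.014 ]
plate (465, 130) [0.8555 0.0373 0.014 ]
plate (476, 265) [ 0.8994 -0.1275  0.014 ]
post [ 0.8325 -0.0601  0.014 ]
plate scene [ 0.7173 -0.0128  0.014 ]
plate scene [0.8574 0.0341 0.014 ]
plate scene [ 0.9067 -0.1303  0.014 ]
plate scene [ 0.7649 -0.1699  0.014 ]
postscene [ 0.8341 -0.0579  0.02  ]
lens? (array([ 0.72985421, -0.07921114,  0.21617766]), np.float64(0.07228874933498954))
```

```bash
python3 -m crank '[{"hand":0,"dx":-35,"dz":25},{"hand":0,"dx":-70,"dz":50},{"hand":0,"dx":-105,"dz":75},{"hand":0,"dx":-140,"dz":110},{"hand":0,"dx":-140,"dz":110},{"hand":0,"dx":-140,"dz":110}]'
python3 - <<'E'
from h import *
import json
s=bot.observe(); print(s['qpos'],s['position'],s['tool_rot'],s['clock'])
w=bot.camera_info('wrist'); json.dump({k:np.array(v).tolist() for k,v in w.items()},open('w1.json','w'))
for n in ["scene","side","wrist"]:
    im=bot.grab_frame(n); cv2.imwrite(f"pics/{n}1.png",im[:,:,::-1])
a=cv2.imread('pics/scene1.png')[150:280,270:370]; cv2.imwrite('pics/c3.png',cv2.resize(a,None,fx=6,fy=4.6,interpolation=cv2.INTER_CUBIC))
a=cv2.imread('pics/side1.png')[110:230,170:290]; cv2.imwrite('pics/c4.png',cv2.resize(a,None,fx=5,fy=5,interpolation=cv2.INTER_CUBIC))
E
```

```text
[-0.07017917  0.52187917 -0.03629167  1.599864    0.02121764  1.02109446
 -0.11280663] [ 6.24752998e-01 -6.80433568e-05  2.30861740e-01] [-1.57088635e+00  8.55215289e-04 -6.18386957e-05] 0.15$[0]: bad value
```

View pics/c3.png

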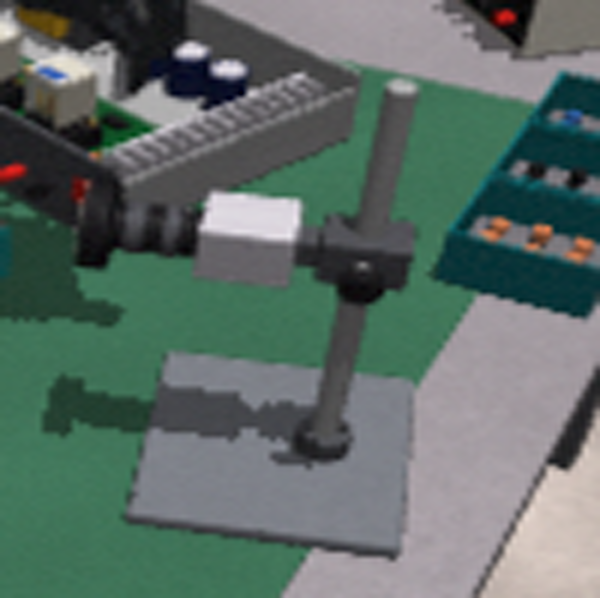

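View pics/c4.png

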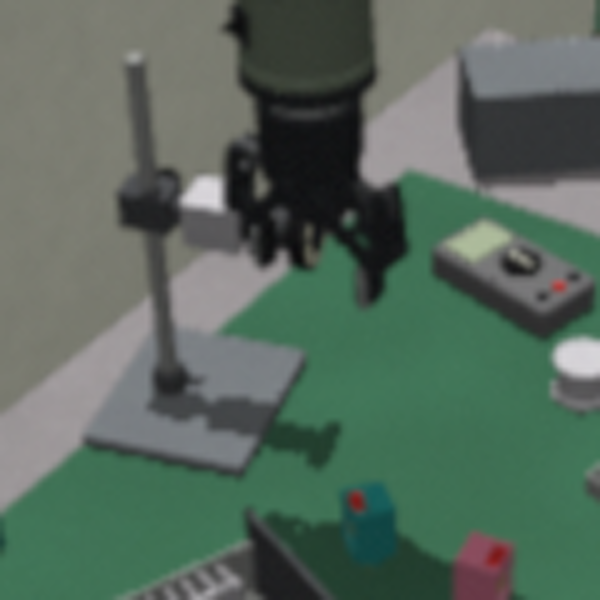

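View pics/wrist1.png

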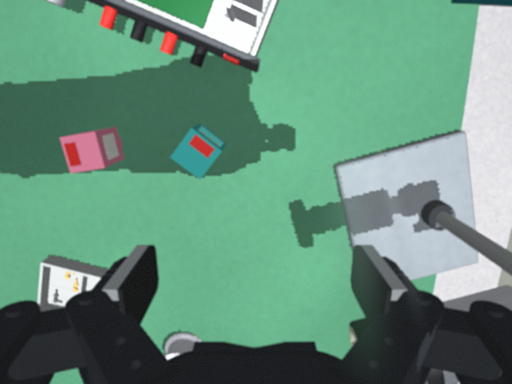

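```bash
python3 -m crank '[{"hand":0.0,"dx":-35,"dy":0,"dz":25,"yaw":0},{"hand":0.0,"dx":-70,"dy":0,"dz":50,"yaw":0},{"hand":0.0,"dx":-105,"dy":0,"dz":75,"yaw":0},{"hand":0.0,"dx":-140,"dy":0,"dz":110,"yaw":0},{"hand":0.0,"dx":-140,"dy":0,"dz":110,"yaw":0},{"hand":0.0,"dx":-140,"dy":0,"dz":110,"yaw":0}]'

```

```text
clock: 0.8
position: [0.4829, 0.1126, 0.2318]
tool_rot: [-1.57, -0.0, 0.004]
force: [1.2, -0.1, 0.3]
grip_width: 0.0856
```

```bash

python3 - <<'E'
from h import *
import json
s=bot.observe(); print(s['qpos'],s['position'],s['tool_rot'],s['clock'])
w=bot.camera_info('wrist'); json.dump({k:np.array(v).tolist() for k,v in w.items()},open('w2.json','w'))
for n in ["scene","side","wrist"]:
    im=bot.grab_frame(n); cv2.imwrite(f"pics/{n}2.png",im[:,:,::-1])
a=cv2.imread('pics/side2.png')[110:230,170:290]; cv2.imwrite('pics/c5.png',cv2.resize(a,None,fx=5,fy=5,interpolation=cv2.INTER_CUBIC))
E
```

```text
[-0.27988887  0.31752931 -0.08536885  1.92965064  0.03313167  0.89547163
 -0.37745112] [0.4829458  0.11262926 0.23177187] [-1.56997643e+00 -3.28948185e-06  4.26747444e-03] 0.8
```

View pics/c5.png

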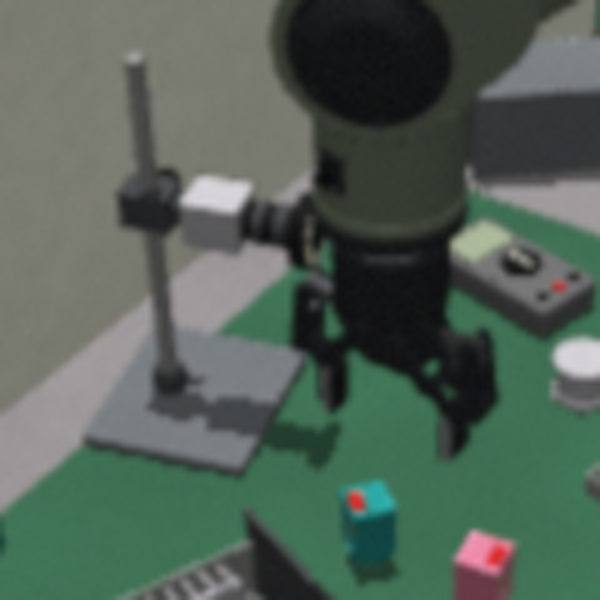

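View pics/wrist2.png

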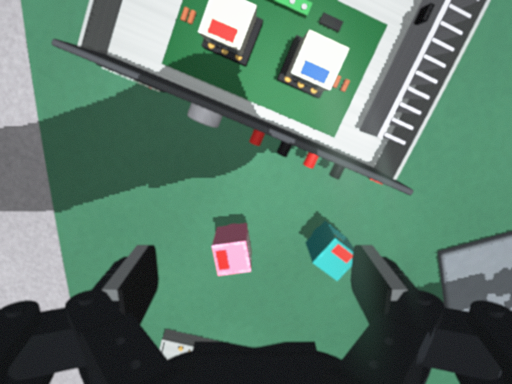

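```bash

python3 - <<'E'
from h import *
import json
w=json.load(open('w2.json')); im=cv2.imread('pics/wrist2.png')[:,:,::-1].copy(); H=hsv(im)
roi=np.zeros(H.shape[:2],bool); roi[:100,180:360]=1
red=((H[...,0]<6)|(H[...,0]>174))&(H[...,1]>120)&(H[...,2]>120)&roi
blue=(abs(H[...,0]-110)<14)&(H[...,1]>120)&(H[...,2]>100)&roi
for n,m in(('r',red),('b',blue)):
    for b in blobs(im,m,40):
        print(n,b,plane(w,b[1:3],.094).round(4))
        cn=cv2.findContours(m.astype(np.uint8),cv2.RETR_EXTERNAL,cv2.CHAIN_APPROX_NONE)[0]; cn=max(cn,key=cv2.contourArea)
        q=cv2.boxPoints(cv2.minAreaRect(cn)); P=np.array([plane(w,p,.094)[:2] for p in q]);
        for i in range(4):
            d=P[(i+1)%4]-P[i]; print('  ',np.linalg.norm(d).round(4),np.degrees(np.arctan2(d[1],d[0])).round(1))
# panel top edge ends z=.092
for p in [(53,41),(412,190)]: print('panel',plane(w,p,.092).round(4))
a=im[0:130,180:370]; cv2.imwrite('pics/c6.png',cv2.resize(a[:,:,::-1],None,fx=4,fy=4,interpolation=cv2.INTER_CUBIC))
# lens: front ring in scene2/side2
a=cv2.imread('pics/scene2.png')[160:250,260:350]; cv2.imwrite('pics/c7.png',cv2.resize(a,None,fx=6.6,fy=6.6,interpolation=cv2.INTER_CUBIC))
a=cv2.imread('pics/side2.png')[120:180,190:270]; cv2.imwrite('pics/c8.png',cv2.resize(a,None,fx=8,fy=8,interpolation=cv2.INTER_CUBIC))
E
```

```text
r (np.int32(345), np.float64(222.1), np.float64(30.3), np.int32(208), np.int32(20), np.int32(29), np.int32(22)) [0.4576 0.2338 0.094 ]
   0.0097 64.8
   0.0205 -21.1
   0.0097 -114.3
   0.0207 158.7
b (np.int32(299), np.float64(314.5), np.float64(71.5), np.int32(302), np.int32(62), np.int32(27), np.int32(20)) [0.5312 0.2034 0.094 ]
   0.0092 66.3
   0.02 -22.4
   0.0093 -112.8
   0.0202 157.4
panel [0.3207 0.2279 0.092 ]
panel [0.6244 0.1042 0.092 ]
```

View pics/c6.png

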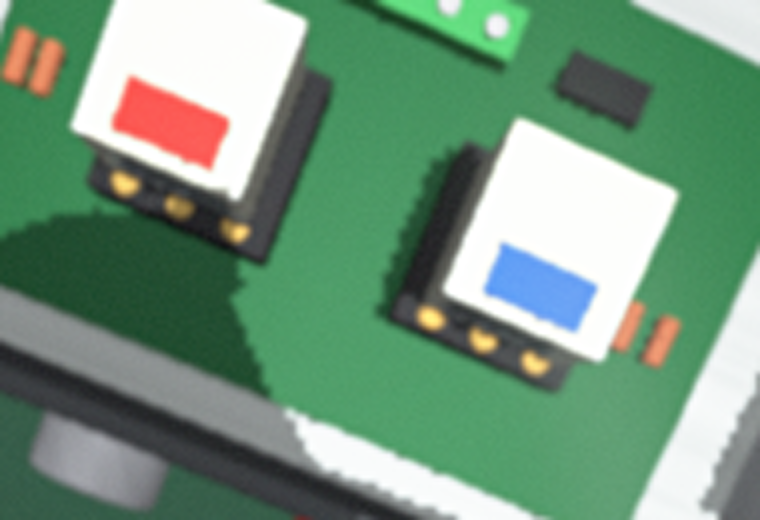

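View pics/c7.png

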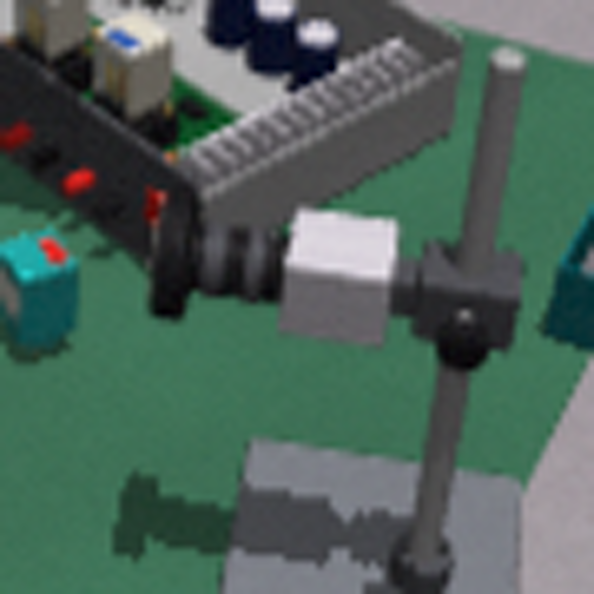

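View pics/c8.png

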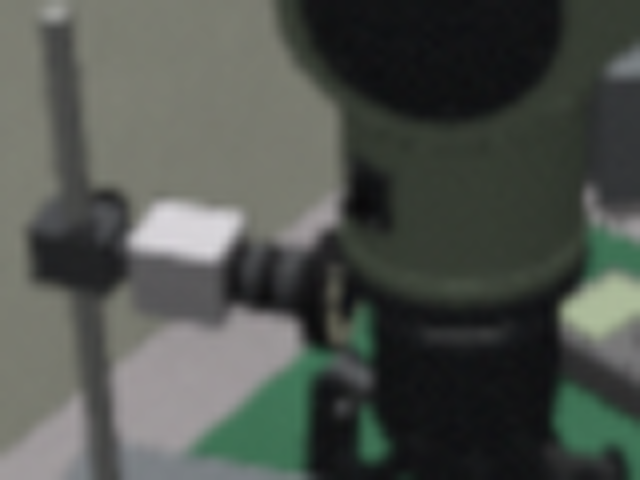

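```bash

python3 - <<'E'
from h import *
cs=bot.camera_info('scene');cd=bot.camera_info('side')
f=lambda x,y:(260+x/6.6-.4,160+y/6.6-.4)
g=lambda x,y:(190+x/8-.4,120+y/8-.4)
def T(n,a,b):
    p,e=tri(cs,f(*a),cd,g(*b)); print(n,p.round(4),round(e,4))
T('ring front centre',(165,252),(338,298))
T('clamp',(468,292),(80,243))
T('posttop',(508,60),(57,14))
T('boxcentre top',(342,240),(187,232))
u=np.array([np.cos(np.radians(15.5)),np.sin(np.radians(15.5))])
post=np.array([.833,-.059]); 
for h in (.19,.2,.21,.22,.23):
    L=np.r_[post-.145*u,h]; print(h,proj(cs,L).round(1),proj(cd,L).round(1))
print(f(165,252),g(338,298))
E
```

```text
ring front centre [ 0.6947 -0.0945  0.2046] 0.0006
clamp [ 0.8323 -0.0583  0.2088] 0.001
posttop [ 0.8323 -0.0591  0.3414] 0.0019
boxcentre top [ 0.7735 -0.0736  0.228 ] 0.0014
0.19 [[283.6 201.7]] [[232.8 159.6]]
0.2 [[283.8 199.3]] [[232.7 157.5]]
0.21 [[283.9 196.9]] [[232.6 155.5]]
0.22 [[284.1 194.5]] [[232.5 153.4]]
0.23 [[284.2 192. ]] [[232.5 151.3]]
(284.6, 197.78181818181818) (231.85, 156.85)
```

```bash
python3 -m crank '[{"hand":0.0,"dx":-6,"dy":0,"dz":35,"yaw":0.12},{"hand":0.0,"dx":-12,"dy":0,"dz":70,"yaw":0.24},{"hand":0.0,"dx":-20,"dy":0,"dz":105,"yaw":0.36},{"hand":0.0,"dx":-22,"dy":0,"dz":128,"yaw":0.389},{"hand":0.0,"dx":-22,"dy":0,"dz":128,"yaw":0.389},{"hand":0.0,"dx":-22,"dy":0,"dz":128,"yaw":0.389},{"hand":0.0,"dx":-22,"dy":0,"dz":128,"yaw":0.389}]' 20
python3 - <<'E'
from h import *
import json
s=bot.observe(); print(s['qpos'],s['position'],s['tool_rot'],s['clock'])
w=bot.camera_info('wrist'); json.dump({k:np.array(v).tolist() for k,v in w.items()},open('w3.json','w'))
im=bot.grab_frame('wrist'); cv2.imwrite(f"pics/wrist3.png",im[:,:,::-1])
E
```

```text
clock: 1.53
position: [0.4637, 0.2369, 0.231]
tool_rot: [-1.572, -0.0, -0.39]
force: [0.4, -0.2, -0.1]
grip_width: 0.0851
[-0.54975145  0.35718545 -0.04728106  1.87160023  0.02151224  0.91387209
 -0.9969909 ] [0.46372163 0.23689732 0.23098612] [-1.57156677e+00 -9.83987745e-05 -3.89790169e-01] 1.5333
```

View pics/wrist3.png

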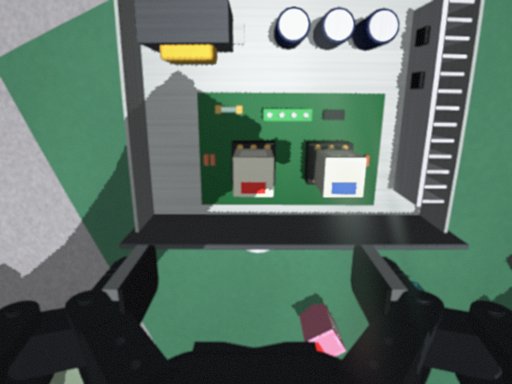

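```bash

python3 - <<'E'
from h import *
import json
w=json.load(open('w3.json')); im=cv2.imread('pics/wrist3.png')[:,:,::-1].copy(); H=hsv(im)
roi=np.zeros(H.shape[:2],bool); roi[130:210,210:380]=1
red=((H[...,0]<6)|(H[...,0]>174))&(H[...,1]>120)&(H[...,2]>80)&roi
blue=(abs(H[...,0]-110)<14)&(H[...,1]>120)&(H[...,2]>80)&roi
for n,m in(('r',red),('b',blue)):
    for b in blobs(im,m,40): print(n,b,plane(w,b[1:3],.094).round(4), (plane(w,b[1:3],.094)+.009*np.array([.380,.925,0])).round(4))
for p in [(122,246),(466,246)]: print('panel',plane(w,p,.092).round(4))
a=im[120:220,200:390]; cv2.imwrite('pics/c9.png',cv2.resize(a[:,:,::-1],None,fx=4,fy=4,interpolation=cv2.INTER_CUBIC))
E
```

```text
r (np.int32(243), np.float64(252.5), np.float64(187.4), np.int32(241), np.int32(182), np.int32(24), np.int32(11)) [0.4601 0.232  0.094 ] [0.4635 0.2403 0.094 ]
b (np.int32(228), np.float64(343.6), np.float64(187.6), np.int32(332), np.int32(183), np.int32(24), np.int32(11)) [0.534  0.2014 0.094 ] [0.5374 0.2097 0.094 ]
panel [0.3249 0.2255 0.092 ]
panel [0.6253 0.101  0.092 ]
```

View pics/c9.png

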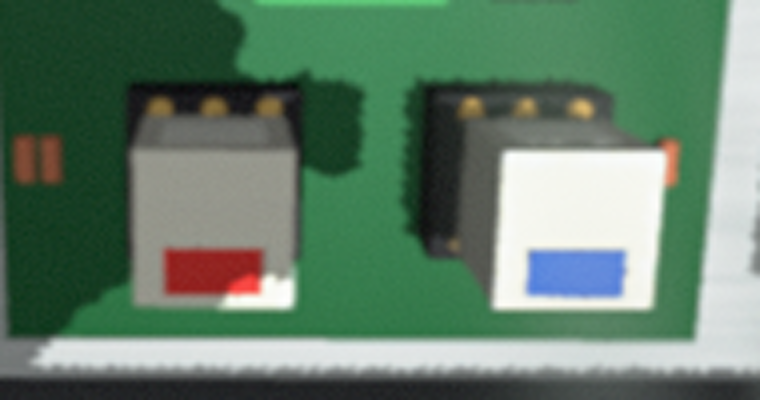

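```bash
python3 -m crank '[{"hand":0.2,"dx":-2.4,"dy":35,"dz":4,"yaw":0},{"hand":0.2,"dx":-2.4,"dy":70,"dz":4,"yaw":0},{"hand":0.2,"dx":-2.4,"dy":100,"dz":4,"yaw":0},{"hand":0.2,"dx":-2.4,"dy":100,"dz":4,"yaw":0},{"hand":0.2,"dx":-2.4,"dy":100,"dz":4,"yaw":0}]'
python3 - <<'E'
from h import *
im=bot.grab_frame('wrist'); cv2.imwrite(f"pics/wrist4.png",im[:,:,::-1])
E
```

```text
clock: 2.0
position: [0.4624, 0.2412, 0.131]
tool_rot: [-1.573, 0.001, -0.391]
force: [-0.5, -0.2, 1.6]
grip_width: 0.0681
```

View pics/wrist4.png

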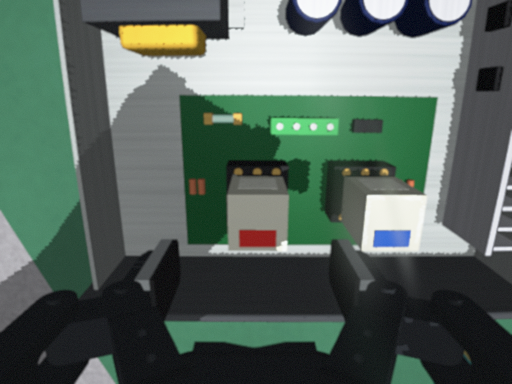

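```bash
python3 -m crank '[{"hand":0.2,"dx":0.5,"dy":25,"dz":0,"yaw":0},{"hand":0.2,"dx":0.5,"dy":50,"dz":0,"yaw":0},{"hand":0.2,"dx":0.5,"dy":70,"dz":0,"yaw":0},{"hand":0.2,"dx":0.5,"dy":77,"dz":0,"yaw":0},{"hand":0.2,"dx":0.5,"dy":77,"dz":0,"yaw":0},{"hand":0.2,"dx":0.5,"dy":77,"dz":0,"yaw":0}]'
python3 - <<'E'
from h import *
im=bot.grab_frame('wrist'); cv2.imwrite(f"pics/wrist5.png",im[:,:,::-1])
E
```

```text
clock: 2.55
position: [0.4637, 0.2427, 0.0559]
tool_rot: [-1.57, -0.001, -0.389]
force: [1.2, 0.4, 0.1]
grip_width: 0.0687
```

View pics/wrist5.png

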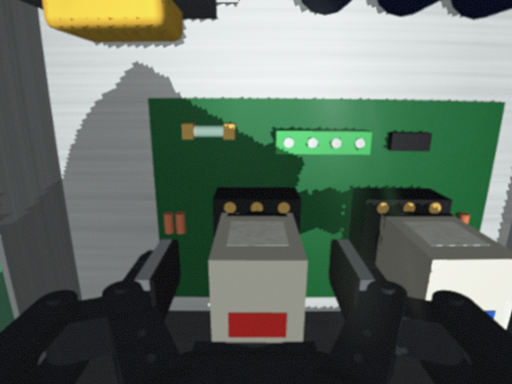

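```bash
python3 -m crank '[{"hand":0.7,"dx":0,"dy":0,"dz":0,"yaw":0},{"hand":0.7,"dx":0,"dy":0,"dz":0,"yaw":0},{"hand":0.7,"dx":0,"dy":0,"dz":0,"yaw":0},{"hand":0.7,"dx":0,"dy":0,"dz":0,"yaw":0},{"hand":0.7,"dx":0,"dy":0,"dz":0,"yaw":0},{"hand":0.7,"dx":0,"dy":0,"dz":0,"yaw":0}]' 40
```

```text
clock: 3.1
position: [0.4632, 0.2427, 0.0553]
tool_rot: [-1.57, -0.001, -0.389]
force: [-2.1, -0.3, 12.3]
grip_width: 0.0345
```

```bash
python3 -m crank '[{"hand":0.7,"dx":0,"dy":-5,"dz":0,"yaw":0},{"hand":0.7,"dx":0,"dy":-12,"dz":0,"yaw":0},{"hand":0.7,"dx":0,"dy":-22,"dz":0,"yaw":0},{"hand":0.7,"dx":0,"dy":-45,"dz":0,"yaw":0},{"hand":0.7,"dx":0,"dy":-75,"dz":0,"yaw":0},{"hand":0.7,"dx":0,"dy":-110,"dz":0,"yaw":0},{"hand":0.7,"dx":0,"dy":-145,"dz":0,"yaw":0},{"hand":0.7,"dx":0,"dy":-145,"dz":0,"yaw":0},{"hand":0.7,"dx":0,"dy":-145,"dz":0,"yaw":0}]'
python3 - <<'E'
from h import *
im=bot.grab_frame('wrist'); cv2.imwrite(f"pics/wrist6.png",im[:,:,::-1])
im=bot.grab_frame('side'); cv2.imwrite(f"pics/side6.png",cv2.resize(im[120:280,150:310,::-1],None,fx=3.7,fy=3.7,interpolation=cv2.INTER_CUBIC))
E
```

```text
clock: 3.85
position: [0.4634, 0.2428, 0.2019]
tool_rot: [-1.567, -0.002, -0.389]
force: [-0.3, -0.2, -1.9]
grip_width: 0.0345
```

View pics/wrist6.png

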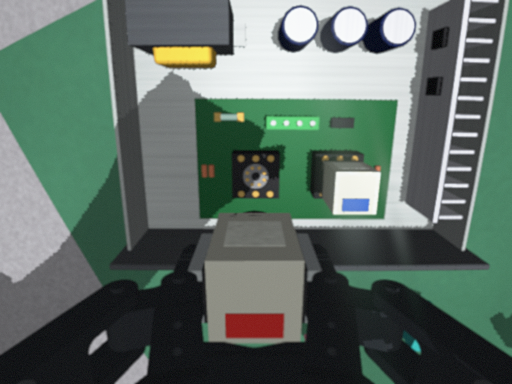

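View pics/side6.png

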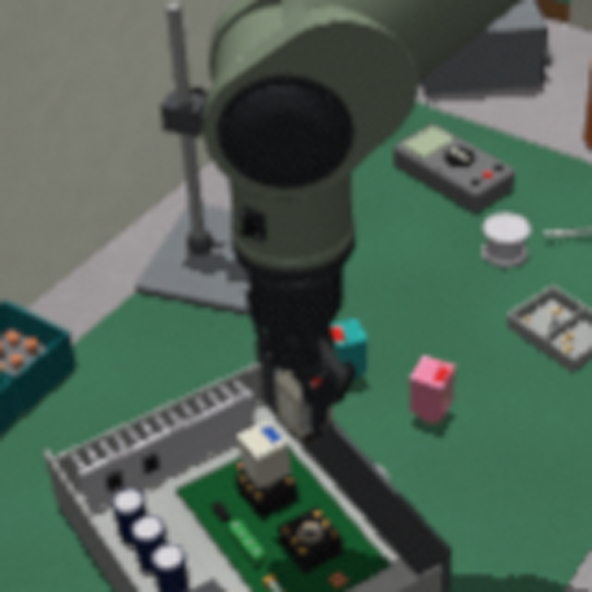

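```bash
python3 - <<'E'
from h import *
w=bot.camera_info('wrist'); im=cv2.imread('pics/wrist6.png')[:,:,::-1].copy(); H=hsv(im)
roi=np.zeros(H.shape[:2],bool); roi[300:350,200:310]=1
red=((H[...,0]<6)|(H[...,0]>174))&(H[...,1]>120)&(H[...,2]>80)&roi
for b in blobs(im,red,40): print(b,plane(w,b[1:3],.241).round(4),(plane(w,b[1:3],.241)+.0098*np.array([.380,.925,0])).round(4))
E
python3 -m crank '[{"hand":0.7,"dx":20,"dy":0,"dz":-30,"yaw":-0.06},{"hand":0.7,"dx":40,"dy":0,"dz":-60,"yaw":-0.18},{"hand":0.7,"dx":60,"dy":0,"dz":-90,"yaw":-0.3},{"hand":0.7,"dx":80,"dy":0,"dz":-120,"yaw":-0.42},{"hand":0.7,"dx":100,"dy":0,"dz":-150,"yaw":-0.54},{"hand":0.7,"dx":120,"dy":0,"dz":-180,"yaw":-0.66},{"hand":0.7,"dx":140,"dy":0,"dz":-210,"yaw":-0.78},{"hand":0.7,"dx":160,"dy":0,"dz":-240,"yaw":-0.9},{"hand":0.7,"dx":176,"dy":0,"dz":-266,"yaw":-1.0},{"hand":0.7,"dx":188,"dy":0,"dz":-284,"yaw":-1.1},{"hand":0.7,"dx":192,"dy":0,"dz":-292,"yaw":-1.2},{"hand":0.7,"dx":192,"dy":0,"dz":-292,"yaw":-1.2}]'
python3 -c "
from workcell import bot
print(bot.observe()['qpos'])"
```

```text
(np.int32(1378), np.float64(254.2), np.float64(325.4), np.int32(225), np.int32(314), np.int32(59), np.int32(24)) [0.4593 0.2345 0.241 ] [0.4631 0.2435 0.241 ]
clock: 4.95
position: [0.5288, -0.1033, 0.1979]
tool_rot: [-1.569, 0.002, 0.813]
force: [-1.4, -0.3, -1.0]
grip_width: 0.0344
[ 0.25858434  0.43446833 -0.23394588  1.85194028  0.12800069  0.87227417
  0.77602913]
```

```bash
python3 -m crank '[{"hand":0.7,"dx":0,"dy":0,"dz":0,"yaw":-0.1},{"hand":0.7,"dx":0,"dy":0,"dz":0,"yaw":-0.22},{"hand":0.7,"dx":0,"dy":0,"dz":0,"yaw":-0.34},{"hand":0.7,"dx":0,"dy":0,"dz":0,"yaw":-0.46},{"hand":0.7,"dx":0,"dy":0,"dz":0,"yaw":-0.58},{"hand":0.7,"dx":0,"dy":0,"dz":0,"yaw":-0.7},{"hand":0.7,"dx":0,"dy":0,"dz":0,"yaw":-0.82},{"hand":0.7,"dx":0,"dy":0,"dz":0,"yaw":-0.94},{"hand":0.7,"dx":5,"dy":2,"dz":-12,"yaw":-1.02},{"hand":0.7,"dx":10,"dy":4,"dz":-25,"yaw":-1.02},{"hand":0.7,"dx":10,"dy":4,"dz":-25,"yaw":-1.02},{"hand":0.7,"dx":10,"dy":4,"dz":-25,"yaw":-1.02}]'
python3 - <<'E'
from h import *
print(bot.observe()['qpos'],bot.observe()['position'])
for n in ["scene","side","wrist"]:
    im=bot.grab_frame(n); cv2.imwrite(f"pics/{n}7.png",im[:,:,::-1])
a=cv2.imread('pics/scene7.png')[130:280,220:370]; cv2.imwrite('pics/c10.png',cv2.resize(a,None,fx=4,fy=4,interpolation=cv2.INTER_CUBIC))
a=cv2.imread('pics/side7.png')[90:240,170:320]; cv2.imwrite('pics/c11.png',cv2.resize(a,None,fx=4,fy=4,interpolation=cv2.INTER_CUBIC))
E
```

```text
clock: 5.95
position: [0.5542, -0.1096, 0.1942]
tool_rot: [-1.569, -0.001, 1.829]
force: [-0.9, 0.7, -1.0]
grip_width: 0.0345
[ 0.42626266  0.50366283 -0.46472563  1.77987633  0.27324677  0.92429475
  1.67401747] [ 0.55420535 -0.10961079  0.19422303]
```

View pics/c10.png

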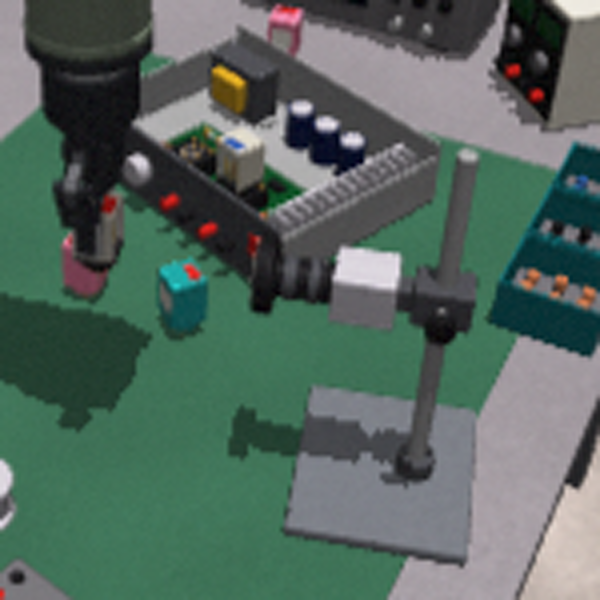

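View pics/c11.png

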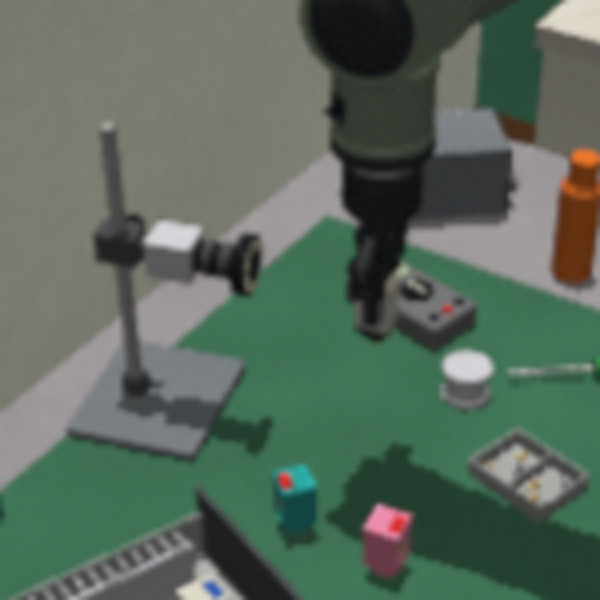

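View pics/wrist7.png

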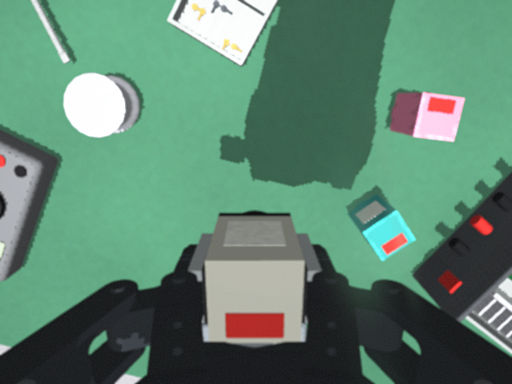

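```bash
python3 - <<'E'
from h import *
a=cv2.imread('pics/scene7.png')[180:220,270:330]; cv2.imwrite('pics/c12.png',cv2.resize(a,None,fx=12,fy=12,interpolation=cv2.INTER_NEAREST))
a=cv2.imread('pics/side7.png')[135:175,195:245]; cv2.imwrite('pics/c13.png',cv2.resize(a,None,fx=14,fy=14,interpolation=cv2.INTER_NEAREST))
E
```

```text
(no output)
```

View pics/c12.png

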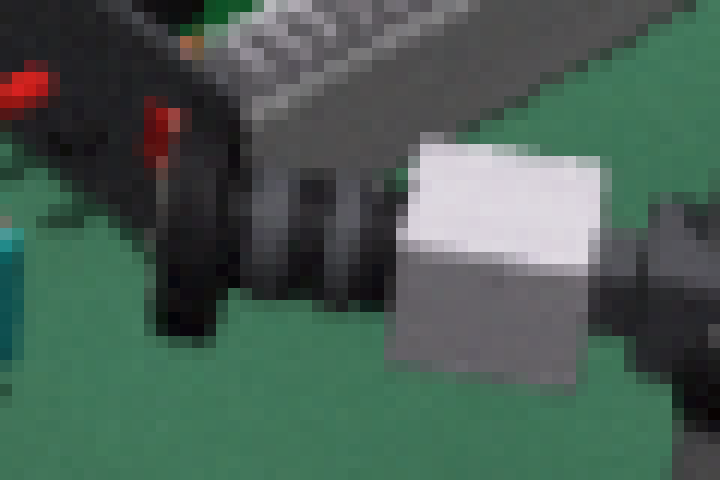

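View pics/c13.png

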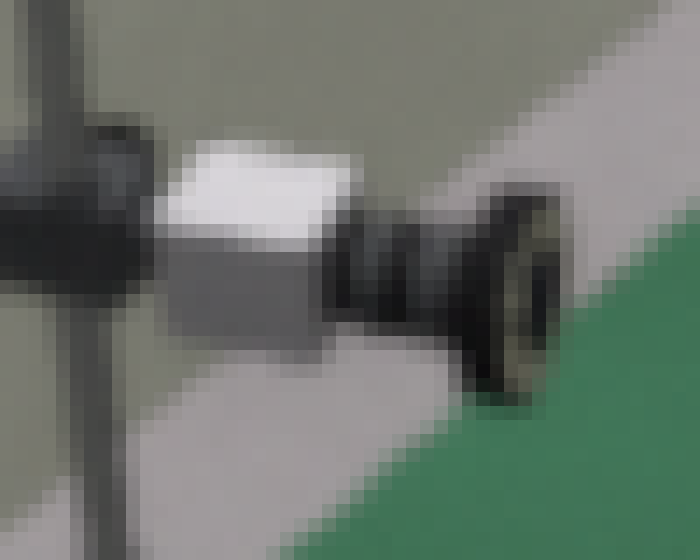

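```bash
python3 - <<'E'
from h import *
cs=bot.camera_info('scene');cd=bot.camera_info('side')
f=lambda x,y:(270+x/12-.5,180+y/12-.5)
g=lambda x,y:(195+x/14-.5,135+y/14-.5)
for a,b in [((165,232),(537,300)),((165,225),(537,300)),((170,232),(530,300))]:
    print(tri(cs,f(*a),cd,g(*b)))
L=np.array([.6935,-.0965,.206]);u=np.array([.966,.259,0]);yv=np.array([-.259,.966,0]);z=np.array([0,0,1.])
for h in (.203,.206,.209):
  L[2]=h
  ring=[L+.032*(np.cos(t)*yv+np.sin(t)*z) for t in np.arange(8)*np.pi/4]
  print(h,((proj(cs,ring)-[270,180]+.5)*12).round().tolist(),((proj(cd,ring)-[195,135]+.5)*14).round().tolist())
# relay side: red bar check in scene and side
E
```

```text
(array([ 0.69392978, -0.10147229,  0.20525734]), np.float64(0.0017178924318686137))
(array([ 0.69311802, -0.10016527,  0.20633523]), np.float64(0.0014700321855736042))
(array([ 0.69532913, -0.10055378,  0.20520593]), np.float64(0.0024220524026148486))
0.203 [[196.0, 152.0], [194.0, 107.0], [180.0, 132.0], [163.0, 215.0], [152.0, 305.0], [155.0, 347.0], [169.0, 318.0], [186.0, 238.0]] [[493.0, 377.0], [501.0, 293.0], [528.0, 223.0], [556.0, 208.0], [569.0, 256.0], [561.0, 337.0], [535.0, 406.0], [507.0, 423.0]]
0.206 [[197.0, 143.0], [194.0, 99.0], [181.0, 123.0], [163.0, 206.0], [153.0, 296.0], [156.0, 338.0], [170.0, 310.0], [186.0, 230.0]] [[492.0, 368.0], [501.0, 284.0], [527.0, 214.0], [555.0, 200.0], [569.0, 248.0], [560.0, 329.0], [535.0, 398.0], [507.0, 415.0]]
0.209 [[197.0, 135.0], [195.0, 90.0], [181.0, 114.0], [164.0, 197.0], [153.0, 288.0], [156.0, 330.0], [170.0, 301.0], [187.0, 221.0]] [[492.0, 360.0], [500.0, 275.0], [527.0, 205.0], [555.0, 191.0], [568.0, 239.0], [560.0, 320.0], [535.0, 389.0], [506.0, 406.0]]
```

```bash
python3 -m crank '[{"hand":0.7,"dx":-6,"dy":1,"dz":-7,"yaw":0},{"hand":0.7,"dx":-12,"dy":2,"dz":-14,"yaw":0},{"hand":0.7,"dx":-19,"dy":2,"dz":-21,"yaw":0},{"hand":0.7,"dx":-25,"dy":2,"dz":-28,"yaw":0},{"hand":0.7,"dx":-25,"dy":2,"dz":-28,"yaw":0},{"hand":0.7,"dx":-25,"dy":2,"dz":-28,"yaw":0},{"hand":0.7,"dx":-25,"dy":2,"dz":-28,"yaw":0}]'
python3 - <<'E'
from h import *
for n in ["scene","side"]:
    im=bot.grab_frame(n); cv2.imwrite(f"pics/{n}8.png",im[:,:,::-1])
a=cv2.imread('pics/scene8.png')[150:250,220:320]; cv2.imwrite('pics/c14.png',cv2.resize(a,None,fx=6,fy=6,interpolation=cv2.INTER_CUBIC))
a=cv2.imread('pics/side8.png')[120:200,200:300]; cv2.imwrite('pics/c15.png',cv2.resize(a,None,fx=6,fy=6,interpolation=cv2.INTER_CUBIC))
E
```

```text
clock: 6.68
position: [0.588, -0.1273, 0.1931]
tool_rot: [-1.57, -0.0, 1.831]
force: [0.0, 0.8, -0.8]
grip_width: 0.0345
```

View pics/c14.png

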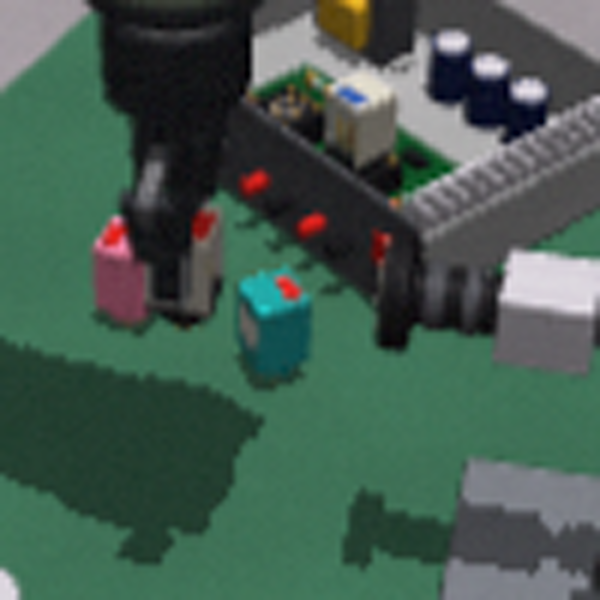

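View pics/c15.png

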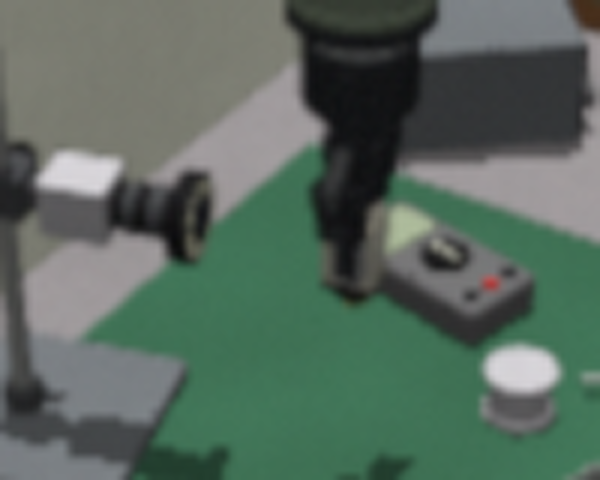

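```bash
python3 -m crank '[{"hand":0.7,"dx":0,"dy":1,"dz":0,"yaw":0},{"hand":0.7,"dx":0,"dy":1,"dz":0,"yaw":0},{"hand":0.7,"dx":0,"dy":1,"dz":0,"yaw":0},{"hand":0.7,"dx":0,"dy":1,"dz":0,"yaw":0},{"hand":0.7,"dx":0,"dy":1,"dz":0,"yaw":0},{"hand":0.7,"dx":0,"dy":1,"dz":0,"yaw":0},{"hand":0.7,"dx":0,"dy":1,"dz":0,"yaw":0},{"hand":0.7,"dx":0,"dy":1,"dz":0,"yaw":0},{"hand":0.7,"dx":0,"dy":1,"dz":0,"yaw":0},{"hand":0.7,"dx":0,"dy":1,"dz":0,"yaw":0},{"hand":0.7,"dx":0,"dy":1,"dz":0,"yaw":0},{"hand":0.7,"dx":0,"dy":1,"dz":0,"yaw":0}]'
python3 -m crank '[{"hand":0.7,"dx":0,"dy":0,"dz":0,"yaw":0},{"hand":0.7,"dx":0,"dy":0,"dz":0,"yaw":0},{"hand":0.7,"dx":0,"dy":0,"dz":0,"yaw":0},{"hand":0.7,"dx":0,"dy":0,"dz":0,"yaw":0},{"hand":0.7,"dx":0,"dy":0,"dz":0,"yaw":0},{"hand":0.7,"dx":0,"dy":0,"dz":0,"yaw":0},{"hand":0.7,"dx":0,"dy":0,"dz":0,"yaw":0},{"hand":0.7,"dx":0,"dy":0,"dz":0,"yaw":0},{"hand":0.7,"dx":0,"dy":0,"dz":0,"yaw":0},{"hand":0.7,"dx":0,"dy":0,"dz":0,"yaw":0},{"hand":0.7,"dx":0,"dy":0,"dz":0,"yaw":0},{"hand":0.7,"dx":0,"dy":0,"dz":0,"yaw":0}]'
python3 -m crank '[{"hand":0.7,"dx":0,"dy":0,"dz":0,"yaw":0},{"hand":0.7,"dx":0,"dy":0,"dz":0,"yaw":0},{"hand":0.7,"dx":0,"dy":0,"dz":0,"yaw":0},{"hand":0.7,"dx":0,"dy":0,"dz":0,"yaw":0},{"hand":0.7,"dx":0,"dy":0,"dz":0,"yaw":0},{"hand":0.7,"dx":0,"dy":0,"dz":0,"yaw":0}]'
python3 - <<'E'
from h import *
s=bot.observe();print(s['qpos'],s['qd'])
w=bot.camera_info('wrist');
im=bot.grab_frame('wrist'); cv2.imwrite(f"pics/wrist9.png",im[:,:,::-1]); H=hsv(im)
roi=np.zeros(H.shape[:2],bool); roi[300:350,200:310]=1
red=((H[...,0]<6)|(H[...,0]>174))&(H[...,1]>120)&(H[...,2]>80)&roi
u=np.array([.9646,.2639,0])
for b in blobs(im,red,40): print(b,(plane(w,b[1:3],s['position'][2]+.039)-.0098*u).round(4))
E
```

```text
clock: 7.78
position: [0.5881, -0.1275, 0.1923]
tool_rot: [-1.571, -0.0, 1.831]
force: [1.1, -0.2, -0.7]
grip_width: 0.0345
clock: 8.78
position: [0.5881, -0.1275, 0.1923]
tool_rot: [-1.571, 0.0, 1.831]
force: [0.2, -0.1, -0.9]
grip_width: 0.0346
clock: 9.28
position: [0.5881, -0.1276, 0.1923]
tool_rot: [-1.571, 0.0, 1.831]
force: [0.0, -0.8, -0.2]
grip_width: 0.0347
[ 0.42633486  0.55936383 -0.45172382  1.68580507  0.28619624  0.96248638
  1.70045908] [-2.43731534e-03 -8.93476485e-04  1.05426696e-03 -6.28743144e-05
 -6.14643711e-04  1.13341434e-03 -4.98796731e-04]
(np.int32(1378), np.float64(254.3), np.float64(325.4), np.int32(226), np.int32(314), np.int32(58), np.int32(24)) [ 0.5893 -0.1274  0.2313]
```

```bash
python3 -m crank '[{"hand":0.7,"dx":0,"dy":0,"dz":15,"yaw":0},{"hand":0.7,"dx":0,"dy":0,"dz":40,"yaw":0.0},{"hand":0.7,"dx":25,"dy":0,"dz":60,"yaw":0.1},{"hand":0.7,"dx":55,"dy":0,"dz":62,"yaw":0.22},{"hand":0.7,"dx":90,"dy":0,"dz":62,"yaw":0.34},{"hand":0.7,"dx":125,"dy":0,"dz":62,"yaw":0.46},{"hand":0.7,"dx":160,"dy":0,"dz":62,"yaw":0.58},{"hand":0.7,"dx":195,"dy":0,"dz":62,"yaw":0.7},{"hand":0.7,"dx":225,"dy":0,"dz":62,"yaw":0.82},{"hand":0.7,"dx":255,"dy":0,"dz":62,"yaw":0.94},{"hand":0.7,"dx":276,"dy":0,"dz":62,"yaw":1.06},{"hand":0.7,"dx":276,"dy":0,"dz":62,"yaw":1.18}]'
python3 -m crank '[{"hand":0.7,"dx":0,"dy":0,"dz":0,"yaw":0.12},{"hand":0.7,"dx":0,"dy":0,"dz":0,"yaw":0.24},{"hand":0.7,"dx":0,"dy":0,"dz":0,"yaw":0.36},{"hand":0.7,"dx":0,"dy":0,"dz":0,"yaw":0.48},{"hand":0.7,"dx":0,"dy":0,"dz":0,"yaw":0.6},{"hand":0.7,"dx":0,"dy":0,"dz":0,"yaw":0.72},{"hand":0.7,"dx":0,"dy":0,"dz":0,"yaw":0.84},{"hand":0.7,"dx":0,"dy":0,"dz":0,"yaw":0.96},{"hand":0.7,"dx":0,"dy":0,"dz":0,"yaw":1.04},{"hand":0.7,"dx":0,"dy":0,"dz":0,"yaw":1.04},{"hand":0.7,"dx":0,"dy":0,"dz":0,"yaw":1.04}]'
python3 - <<'E'
from h import *
s=bot.observe();print(s['qpos'],s['tool_rot'])
w=bot.camera_info('wrist');im=bot.grab_frame('wrist'); cv2.imwrite(f"pics/wrist10.png",im[:,:,::-1])
E
```

```text
clock: 10.33
position: [0.4561, 0.1278, 0.1926]
tool_rot: [-1.57, -0.001, 0.65]
force: [-0.2, 0.7, -2.0]
grip_width: 0.0345
clock: 11.25
position: [0.4572, 0.1234, 0.1924]
tool_rot: [-1.571, -0.0, -0.386]
force: [-0.1, -0.1, -1.7]
grip_width: 0.0347
[-0.34997293  0.33685553 -0.04848771  2.02638251  0.02287766  0.77872306
 -0.79779963] [-1.57073899e+00 -1.24914279e-04 -3.85776251e-01]
```

View pics/wrist10.png

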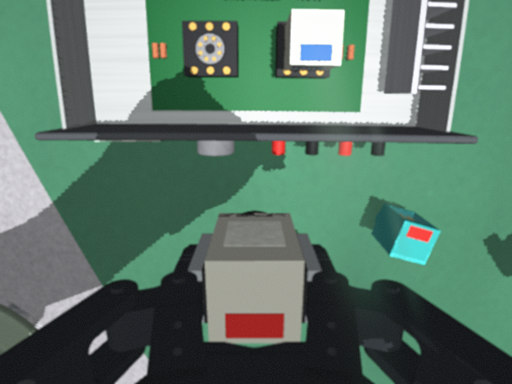

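```bash
python3 - <<'E'
from h import *
s=bot.observe();w=bot.camera_info('wrist')
for p in [(40,138),(475,138),(250,138)]: 
    P=plane(w,p,.092); print(P.round(4), ((P-s['position'])[:2]@[.377,.926]).round(4))
im=cv2.imread('pics/wrist10.png'); print(im[118:160,250].tolist())
E
python3 -m crank '[{"hand":0.7,"dx":0,"dy":30,"dz":0,"yaw":0},{"hand":0.7,"dx":0,"dy":60,"dz":0,"yaw":0},{"hand":0.7,"dx":0,"dy":82,"dz":0,"yaw":0},{"hand":0.7,"dx":0,"dy":90,"dz":0,"yaw":0},{"hand":0.7,"dx":0,"dy":90,"dz":0,"yaw":0},{"hand":0.7,"dx":0,"dy":90,"dz":0,"yaw":0}]' 20
python3 - <<'E'
from h import *
w=bot.camera_info('wrist');im=bot.grab_frame('wrist'); cv2.imwrite(f"pics/wrist11.png",im[:,:,::-1])
E
```

```text
[0.3255 0.2228 0.092 ] 0.0424
[0.6256 0.1007 0.092 ] 0.0425
[0.4701 0.163  0.092 ] 0.0416
[[252, 252, 250], [251, 251, 249], [238, 238, 234], [195, 195, 189], [152, 153, 147], [134, 135, 130], [95, 96, 94], [54, 53, 51], [44, 41, 38], [42, 38, 38], [48, 45, 43], [44, 42, 40], [44, 44, 41], [47, 46, 42], [46, 46, 42], [60, 55, 53], [63, 61, 59], [65, 62, 58], [68, 65, 61], [67, 66, 62], [67, 63, 61], [58, 57, 54], [64, 68, 55], [70, 86, 54], [77, 98, 58], [74, 97, 54], [75, 97, 57], [76, 96, 56], [74, 96, 56], [78, 99, 58], [76, 95, 56], [76, 97, 57], [75, 96, 55], [75, 96, 56], [75, 94, 56], [75, 96, 53], [77, 97, 57], [76, 97, 58], [77, 99, 58], [76, 98, 57], [76, 97, 57], [74, 95, 55]]
clock: 11.8
position: [0.4575, 0.1232, 0.1028]
tool_rot: [-1.571, 0.0, -0.388]
force: [0.2, -0.6, -1.4]
grip_width: 0.0345
```

View pics/wrist11.png

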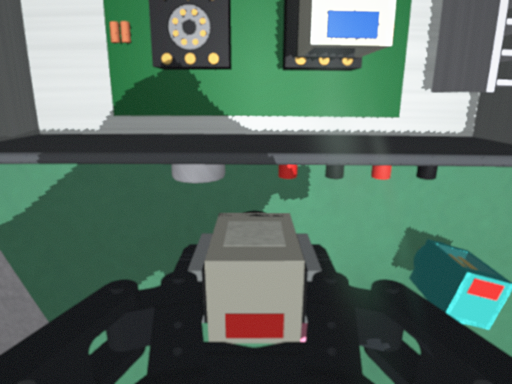

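```bash
python3 -m crank '[{"hand":0.7,"dx":0,"dy":0,"dz":10,"yaw":0},{"hand":0.7,"dx":0,"dy":0,"dz":20,"yaw":0},{"hand":0.7,"dx":0,"dy":0,"dz":23,"yaw":0},{"hand":0.7,"dx":0,"dy":0,"dz":26,"yaw":0},{"hand":0.7,"dx":0,"dy":0,"dz":28,"yaw":0},{"hand":0.7,"dx":0,"dy":0,"dz":30,"yaw":0},{"hand":0.7,"dx":0,"dy":0,"dz":31,"yaw":0},{"hand":0.7,"dx":0,"dy":0,"dz":32,"yaw":0},{"hand":0.7,"dx":0,"dy":0,"dz":32,"yaw":0}]' 20
python3 - <<'E'
from h import *
s=bot.observe();print(s['force'],s['moment'])
w=bot.camera_info('wrist');im=bot.grab_frame('wrist'); cv2.imwrite(f"pics/wrist12.png",im[:,:,::-1])
E
```

```text
clock: 12.6
position: [0.4691, 0.1515, 0.1029]
tool_rot: [-1.573, 0.0, -0.39]
force: [-6.0, -12.5, 16.6]
grip_width: 0.0348
[ -6.01255705 -12.4838614   16.60953178] [-2.78960061  1.27570542  0.05912528]
```

View pics/wrist12.png

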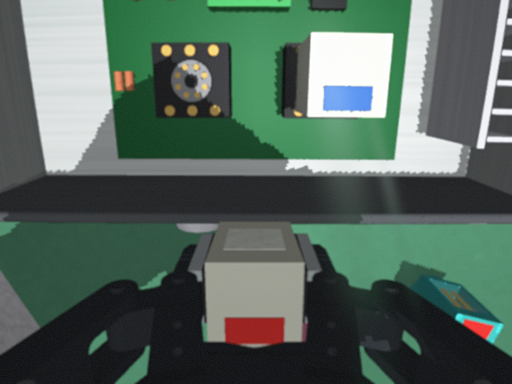

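```bash
python3 -m crank '[{"hand":0.7,"dx":0,"dy":0,"dz":-4,"yaw":0},{"hand":0.7,"dx":0,"dy":0,"dz":-8,"yaw":0},{"hand":0.7,"dx":0,"dy":-3,"dz":-14,"yaw":0},{"hand":0.7,"dx":0,"dy":-6,"dz":-14,"yaw":0},{"hand":0.7,"dx":0,"dy":-6,"dz":-14,"yaw":0},{"hand":0.7,"dx":0,"dy":-6,"dz":-14,"yaw":0}]' 20
python3 - <<'E'
from h import *
s=bot.observe();print(s['force'],s['moment'])
w=bot.camera_info('wrist');im=bot.grab_frame('wrist'); cv2.imwrite(f"pics/wrist13.png",im[:,:,::-1])
a=im[200:350,190:320,::-1]; b=cv2.imread('pics/wrist11.png')[200:350,190:320]
cv2.imwrite('pics/c16.png',cv2.resize(np.hstack([b,a]),None,fx=3,fy=3,interpolation=cv2.INTER_CUBIC))
im=bot.grab_frame('side'); cv2.imwrite('pics/side13.png',cv2.resize(im[140:260,180:300,::-1],None,fx=5,fy=5,interpolation=cv2.INTER_CUBIC))
E
```

```text
clock: 13.15
position: [0.4644, 0.1401, 0.1086]
tool_rot: [-1.57, -0.0, -0.389]
force: [0.3, -1.3, -1.0]
grip_width: 0.0349
[ 0.33737231 -1.25369942 -0.99057684] [ 0.00990577 -0.03026811  0.02481675]
```

View pics/c16.png

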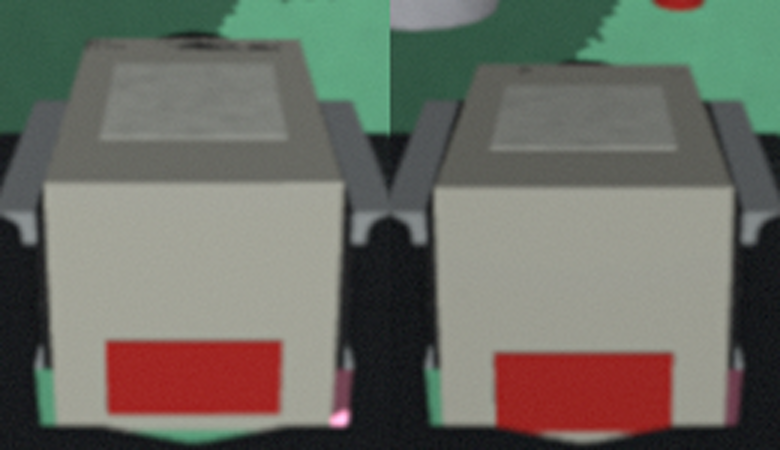

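View pics/side13.png

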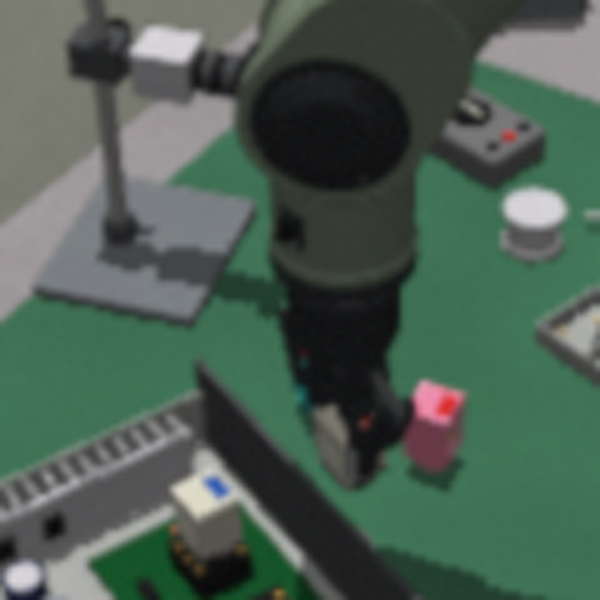

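```bash
cat >> h.py <<'E'
OBJ=np.array([[-17.5,-17.5,25],[-17.5,17.5,25],[4.3,-11,25],[4.3,11,25],[-17.5,-17.5,-25],[-17.5,17.5,-25],[15.3,-11,25],[15.3,11,25]])/1000
def relaypose(c,pts,idx):
    K,d,R,t=cam(c)
    ok,rv,tv=cv2.solvePnP(OBJ[idx],np.array(pts,float),K,d,flags=cv2.SOLVEPNP_SQPNP)
    rv,tv=cv2.solvePnPRefineLM(OBJ[idx],np.array(pts,float),K,d,rv,tv)
    e=cv2.projectPoints(OBJ[idx],rv,tv,K,d)[0][:,0]-pts
    Rw=R.T@cv2.Rodrigues(rv)[0]; P=R.T@(tv[:,0]-t)
    print('centre',P.round(4),'tilt',np.degrees(np.arccos(Rw[2,2])).round(1),'x axis',Rw[:,0].round(3),'y',Rw[:,1].round(3),'err px',np.abs(e).max().round(2)); return P,Rw
E
python3 - <<'E'
from h import *
s=bot.observe(); w=bot.camera_info('wrist')
f=lambda l,o:[(190+(x-o)/3-.33,200+y/3-.33) for x,y in l]
print(s['position'])
relaypose(w,f([(434,187),(732,187),(495,353),(672,353),(472,66),(688,66)],390),range(6))
# upright ref (pose relative to tool identical offset)
P,R=relaypose(w,f([(44,181),(343,181),(107,341),(281,341),(82,40),(302,40),(107,412),(281,412)],0),range(8))
print(P-s['position'])
E
```

```text
[0.46416558 0.14012951 0.1083452 ]
centre [0.4621 0.1356 0.1217] tilt 4.8 x axis [-0.381 -0.921  0.082] y [ 0.924 -0.383 -0.012] err px 1.06
centre [0.4632 0.1379 0.1202] tilt 0.4 x axis [-0.381 -0.925  0.004] y [ 0.925 -0.381 -0.006] err px 1.53
[-0.0009248  -0.00223964  0.0118674 ]
```

```bash
python3 -m crank '[{"hand":0.7,"dx":0,"dy":0,"dz":6,"yaw":0},{"hand":0.7,"dx":0,"dy":0,"dz":10,"yaw":0},{"hand":0.7,"dx":0,"dy":0,"dz":13,"yaw":0},{"hand":0.7,"dx":0,"dy":0,"dz":16,"yaw":0},{"hand":0.7,"dx":0,"dy":0,"dz":18,"yaw":0},{"hand":0.7,"dx":0,"dy":0,"dz":20,"yaw":0},{"hand":0.7,"dx":0,"dy":0,"dz":20,"yaw":0}]' 20
python3 - <<'E'
from h import *
w=bot.camera_info('wrist');im=bot.grab_frame('wrist'); cv2.imwrite(f"pics/wrist14.png",im[:,:,::-1])
a=im[170:370,160:350,::-1]
cv2.imwrite('pics/c17.png',cv2.resize(a,None,fx=3,fy=3,interpolation=cv2.INTER_CUBIC))
E
```

```text
clock: 13.83
position: [0.4712, 0.1576, 0.1081]
tool_rot: [-1.573, 0.001, -0.389]
force: [-3.5, -8.4, 5.2]
grip_width: 0.0351
```

View pics/c17.png

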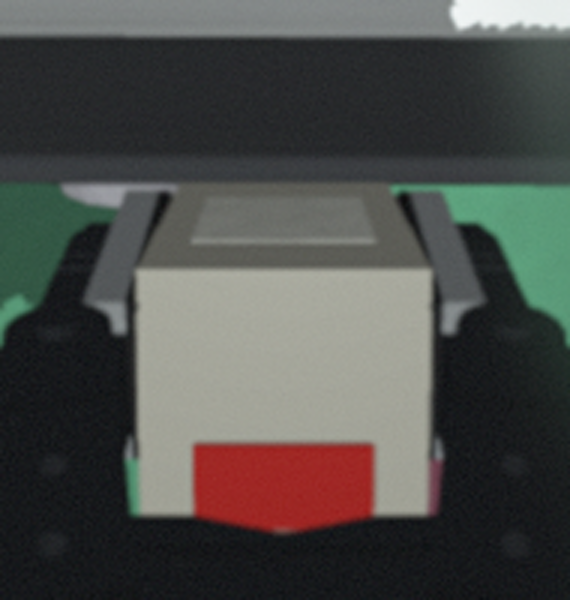

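```bash
python3 -m crank '[{"hand":0.7,"dx":0,"dy":0,"dz":2,"yaw":0},{"hand":0.7,"dx":0,"dy":0,"dz":4,"yaw":0},{"hand":0.7,"dx":0,"dy":0,"dz":6,"yaw":0},{"hand":0.7,"dx":0,"dy":0,"dz":8,"yaw":0},{"hand":0.7,"dx":0,"dy":0,"dz":10,"yaw":0},{"hand":0.7,"dx":0,"dy":0,"dz":12,"yaw":0},{"hand":0.7,"dx":0,"dy":0,"dz":12,"yaw":0}]' 20
python3 - <<'E'
from h import *
w=bot.camera_info('wrist');im=bot.grab_frame('wrist'); cv2.imwrite(f"pics/wrist15.png",im[:,:,::-1])
a=im[170:370,160:350,::-1]
cv2.imwrite('pics/c18.png',cv2.resize(a,None,fx=3,fy=3,interpolation=cv2.INTER_CUBIC))
E
```

```text
clock: 14.47
position: [0.4755, 0.1686, 0.1078]
tool_rot: [-1.574, 0.001, -0.389]
force: [-2.8, -7.6, 0.1]
grip_width: 0.0343
```

View pics/c18.png

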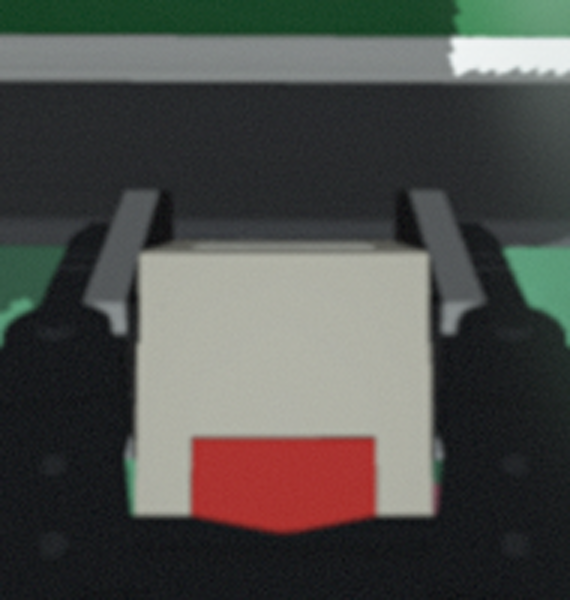

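```bash
python3 - <<'E'
from h import *
s=bot.observe(); w=bot.camera_info('wrist'); print(s['position'])
f=lambda l:[(160+x/3-.33,170+y/3-.33) for x,y in l]
relaypose(w,f([(137,269),(432,269),(194,444),(373,444),(180,186),(388,186)]),range(6)) if 0 else None
P,R=relaypose(w,f([(138,253),(430,253),(192,437),(375,437),(175,242),(393,242)]),range(6)); print(P-s['position'])
E
```

```text
[0.47549594 0.16856739 0.10779993]
centre [0.4717 0.1589 0.1257] tilt 25.0 x axis [-0.345 -0.838  0.422] y [ 0.925 -0.381 -0.001] err px 2.11
[-0.00379    -0.00965751  0.01792311]
```

```bash
python3 -m crank '[{"hand":0.7,"dx":0,"dy":0,"dz":2,"yaw":0},{"hand":0.7,"dx":0,"dy":0,"dz":4,"yaw":0},{"hand":0.7,"dx":0,"dy":0,"dz":6,"yaw":0},{"hand":0.7,"dx":0,"dy":0,"dz":8,"yaw":0},{"hand":0.7,"dx":0,"dy":0,"dz":9,"yaw":0},{"hand":0.7,"dx":0,"dy":0,"dz":9,"yaw":0}]' 20
python3 - <<'E'
from h import *
w=bot.camera_info('wrist');im=bot.grab_frame('wrist'); cv2.imwrite(f"pics/wrist16.png",im[:,:,::-1])
a=im[170:370,160:350,::-1]
cv2.imwrite('pics/c19.png',cv2.resize(a,None,fx=3,fy=3,interpolation=cv2.INTER_CUBIC))
im=bot.grab_frame('scene'); cv2.imwrite('pics/c20.png',cv2.resize(im[120:240,200:320,::-1],None,fx=5,fy=5,interpolation=cv2.INTER_CUBIC))
E
```

```text
clock: 15.02
position: [0.4798, 0.1785, 0.1084]
tool_rot: [-1.57, -0.0, -0.388]
force: [0.3, 0.1, 1.7]
grip_width: 0.0346
```

View pics/c19.png

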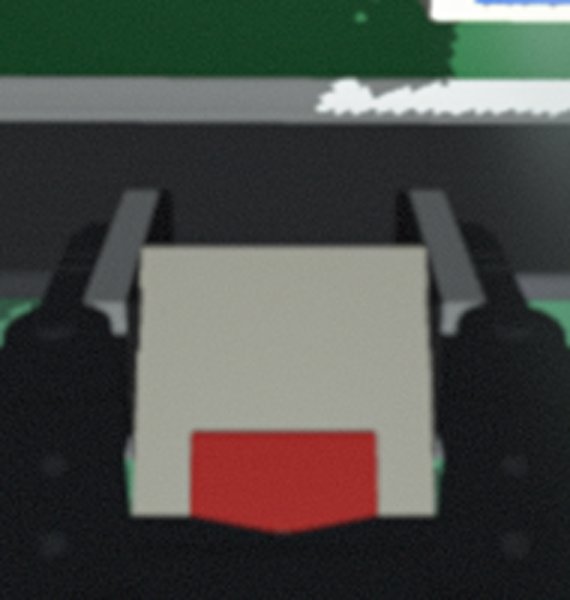

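View pics/c20.png

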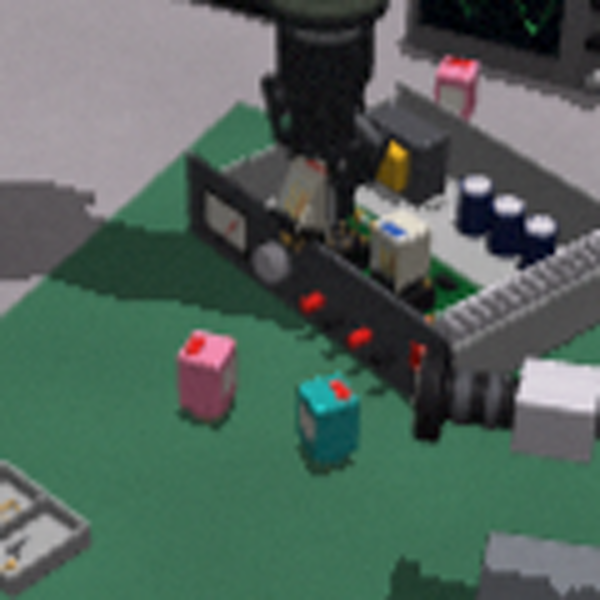

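```bash
python3 - <<'E'
from h import *
s=bot.observe(); w=bot.camera_info('wrist'); print(s['position'])
f=lambda l:[(160+x/3-.33,170+y/3-.33) for x,y in l]
for q in ([(142,246),(427,246),(191,431),(377,431)],[(142,247),(426,247),(192,432),(376,432)]):
    P,R=relaypose(w,f(q),range(4)); print(P-s['position'])
P,R=relaypose(w,f([(138,253),(430,253),(192,437),(375,437)]),range(4)); print('previous, 4pt')
E
```

```text
[0.47980665 0.17835302 0.10838596]
centre [0.4757 0.1675 0.1253] tilt 27.6 x axis [-0.337 -0.819  0.464] y [ 0.925 -0.379  0.004] err px 0.21
[-0.0041198  -0.01082705  0.01688915]
centre [0.4755 0.1673 0.1248] tilt 27.3 x axis [-0.337 -0.822  0.459] y [ 0.925 -0.38  -0.   ] err px 0.05
[-0.00432542 -0.01101755  0.01645052]
centre [0.4763 0.1702 0.1243] tilt 19.2 x axis [-0.361 -0.873  0.328] y [ 0.923 -0.386 -0.01 ] err px 0.26
previous, 4pt
```

```bash
python3 -m crank '[{"hand":0.7,"dx":0,"dy":-15,"dz":0,"yaw":0},{"hand":0.7,"dx":0,"dy":-15,"dz":-15,"yaw":0},{"hand":0.7,"dx":0,"dy":-15,"dz":-35,"yaw":0},{"hand":0.7,"dx":0,"dy":0,"dz":-42,"yaw":0},{"hand":0.7,"dx":0,"dy":8,"dz":-42,"yaw":0},{"hand":0.7,"dx":0,"dy":8,"dz":-42,"yaw":0},{"hand":0.7,"dx":0,"dy":8,"dz":-42,"yaw":0}]' 20
python3 - <<'E'
from h import *
w=bot.camera_info('wrist');im=bot.grab_frame('wrist'); cv2.imwrite(f"pics/wrist17.png",im[:,:,::-1])
a=im[120:370,160:350,::-1]
cv2.imwrite('pics/c21.png',cv2.resize(a,None,fx=2.4,fy=2.4,interpolation=cv2.INTER_CUBIC))
im=bot.grab_frame('scene'); cv2.imwrite('pics/c22.png',cv2.resize(im[120:240,200:320,::-1],None,fx=5,fy=5,interpolation=cv2.INTER_CUBIC))
E
```

```text
clock: 15.7
position: [0.4637, 0.1397, 0.1]
tool_rot: [-1.571, 0.001, -0.388]
force: [0.4, 0.1, -0.6]
grip_width: 0.0344
```

View pics/c22.png

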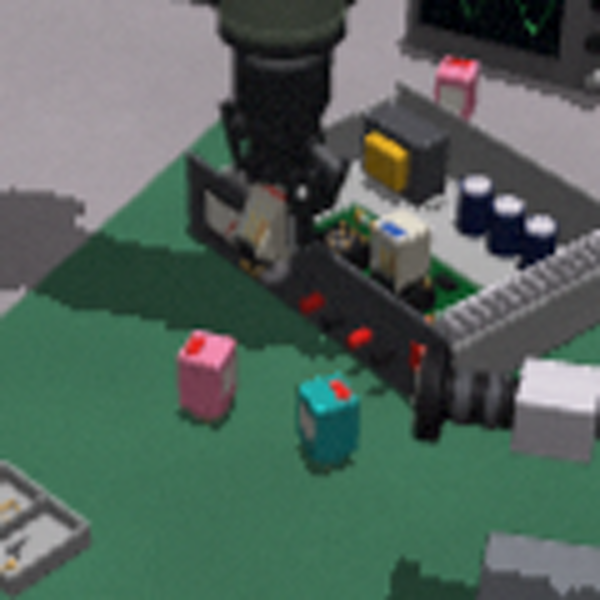

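View pics/c21.png

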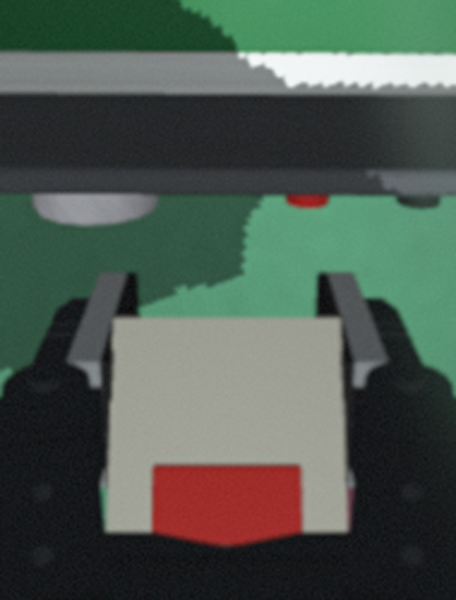

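```bash
python3 -m crank '[{"hand":0.7,"dx":0,"dy":0,"dz":10,"yaw":0},{"hand":0.7,"dx":0,"dy":0,"dz":17,"yaw":0},{"hand":0.7,"dx":0,"dy":0,"dz":20,"yaw":0},{"hand":0.7,"dx":0,"dy":0,"dz":23,"yaw":0},{"hand":0.7,"dx":0,"dy":0,"dz":25,"yaw":0},{"hand":0.7,"dx":0,"dy":0,"dz":27,"yaw":0},{"hand":0.7,"dx":0,"dy":0,"dz":27,"yaw":0}]' 20
python3 - <<'E'
from h import *
w=bot.camera_info('wrist');im=bot.grab_frame('wrist'); cv2.imwrite(f"pics/wrist18.png",im[:,:,::-1])
a=im[170:370,160:350,::-1]
cv2.imwrite('pics/c23.png',cv2.resize(a,None,fx=3,fy=3,interpolation=cv2.INTER_CUBIC))
im=bot.grab_frame('scene'); cv2.imwrite('pics/c24.png',cv2.resize(im[120:240,200:320,::-1],None,fx=5,fy=5,interpolation=cv2.INTER_CUBIC))
E
```

```text
clock: 16.38
position: [0.474, 0.1643, 0.1003]
tool_rot: [-1.571, 0.0, -0.389]
force: [-0.0, -0.4, -1.4]
grip_width: 0.0347
```

View pics/c23.png

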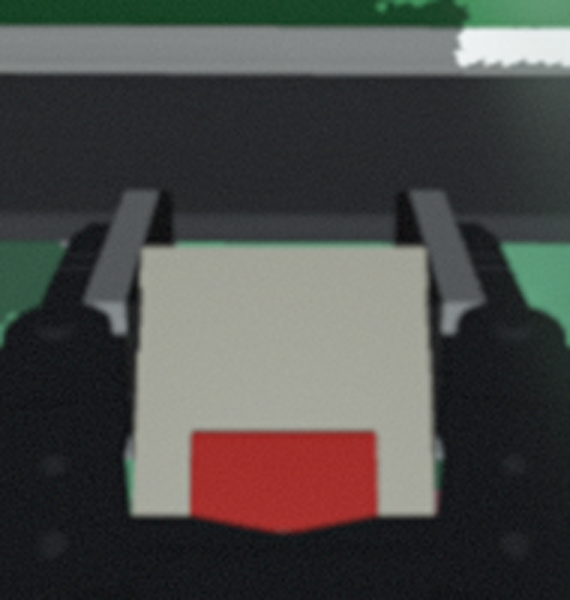

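View pics/c24.png

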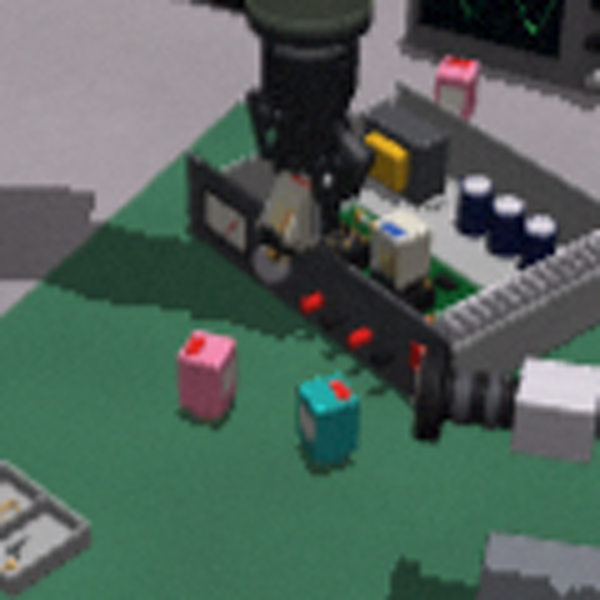

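```bash
python3 - <<'E'
from h import *
s=bot.observe(); w=bot.camera_info('wrist'); K,d,R,t=cam(w)
wd=np.array([-.379,-.9254,0]);up=np.array([0,0,1.])
def B(l,r):
    v=[np.r_[cv2.undistortPoints(np.array([[p]],float),K,d)[0,0],1] for p in (l,r)]
    Z=.035/np.linalg.norm(v[1]-v[0]); m=(v[0]+v[1])/2*Z
    return R.T@(m-t)
def rep(n,b,th):
    th=np.radians(th); x=wd*np.cos(th)+up*np.sin(th); z=up*np.cos(th)-wd*np.sin(th)
    o=b+.0175*x-.025*z-s['position']; print(n,'window-ward',(o@wd*1e3).round(1),'up',(o[2]*1e3).round(1),'lat',(o@[.9254,-.379,0]*1e3).round(1))
f=lambda x,y:(160+x/3-.33,170+y/3-.33)
for th in (30,35,40): rep(th,B(f(142,246),f(427,246)),th)
g=lambda x,y:(190+x/3-.33,200+y/3-.33)
rep('upright',B(g(44,181),g(343,181)),0)
E
```

```text
30 window-ward 12.1 up 18.1 lat 0.3
35 window-ward 13.1 up 20.5 lat 0.3
40 window-ward 13.9 up 23.1 lat 0.3
upright window-ward 2.2 up 12.0 lat 0.2
```

```bash
python3 -m crank '[{"hand":0.7,"dx":0,"dy":0,"dz":0,"yaw":0},{"hand":0.7,"dx":0,"dy":0,"dz":-8,"yaw":0},{"hand":0.7,"dx":0,"dy":-15,"dz":-20,"yaw":0},{"hand":0.7,"dx":0,"dy":-40,"dz":-30,"yaw":0},{"hand":0.7,"dx":0,"dy":-70,"dz":-30,"yaw":0},{"hand":0.7,"dx":0,"dy":-90,"dz":-30,"yaw":0},{"hand":0.7,"dx":0,"dy":-90,"dz":-30,"yaw":0},{"hand":0.7,"dx":0,"dy":-90,"dz":-30,"yaw":0}]' 45
python3 -m crank '[{"hand":0.7,"dx":10,"dy":0,"dz":-15,"yaw":-0.05},{"hand":0.7,"dx":25,"dy":0,"dz":-35,"yaw":-0.15},{"hand":0.7,"dx":42,"dy":0,"dz":-60,"yaw":-0.26},{"hand":0.7,"dx":60,"dy":0,"dz":-85,"yaw":-0.37},{"hand":0.7,"dx":78,"dy":0,"dz":-110,"yaw":-0.48},{"hand":0.7,"dx":95,"dy":0,"dz":-135,"yaw":-0.59},{"hand":0.7,"dx":112,"dy":0,"dz":-158,"yaw":-0.7},{"hand":0.7,"dx":127,"dy":0,"dz":-178,"yaw":-0.81},{"hand":0.7,"dx":138,"dy":0,"dz":-195,"yaw":-0.92},{"hand":0.7,"dx":146,"dy":0,"dz":-207,"yaw":-1.03},{"hand":0.7,"dx":146,"dy":0,"dz":-207,"yaw":-1.12},{"hand":0.7,"dx":146,"dy":0,"dz":-207,"yaw":-1.12}]'
python3 -m crank '[{"hand":0.7,"dx":0,"dy":0,"dz":0,"yaw":-0.1},{"hand":0.7,"dx":0,"dy":0,"dz":0,"yaw":-0.2},{"hand":0.7,"dx":0,"dy":0,"dz":0,"yaw":-0.3},{"hand":0.7,"dx":0,"dy":0,"dz":0,"yaw":-0.4},{"hand":0.7,"dx":0,"dy":0,"dz":0,"yaw":-0.5},{"hand":0.7,"dx":0,"dy":0,"dz":0,"yaw":-0.6},{"hand":0.7,"dx":0,"dy":0,"dz":0,"yaw":-0.7},{"hand":0.7,"dx":0,"dy":0,"dz":0,"yaw":-0.8},{"hand":0.7,"dx":0,"dy":0,"dz":0,"yaw":-0.9},{"hand":0.7,"dx":0,"dy":0,"dz":0,"yaw":-1.0},{"hand":0.7,"dx":0,"dy":0,"dz":0,"yaw":-1.1},{"hand":0.7,"dx":0,"dy":0,"dz":0,"yaw":-1.1}]'
python3 - <<'E'
from h import *
for n in ["scene","side","wrist"]:
    im=bot.grab_frame(n); cv2.imwrite(f"pics/{n}19.png",im[:,:,::-1])
a=cv2.imread('pics/scene19.png')[150:250,200:300]; cv2.imwrite('pics/c25.png',cv2.resize(a,None,fx=6,fy=6,interpolation=cv2.INTER_CUBIC))
a=cv2.imread('pics/side19.png')[120:200,220:320]; cv2.imwrite('pics/c26.png',cv2.resize(a,None,fx=7,fy=7,interpolation=cv2.INTER_CUBIC))
E
```

```text
clock: 17.15
position: [0.4628, 0.1357, 0.1911]
tool_rot: [-1.57, -0.002, -0.39]
force: [-0.5, 0.2, -2.1]
grip_width: 0.0344
clock: 18.15
position: [0.5182, -0.1118, 0.1888]
tool_rot: [-1.569, 0.001, 0.734]
force: [0.1, -0.4, -0.8]
grip_width: 0.0341
clock: 19.15
position: [0.5185, -0.1102, 0.1894]
tool_rot: [-1.57, -0.001, 1.834]
force: [-0.4, 0.7, -0.8]
grip_width: 0.0349
```

View pics/c25.png

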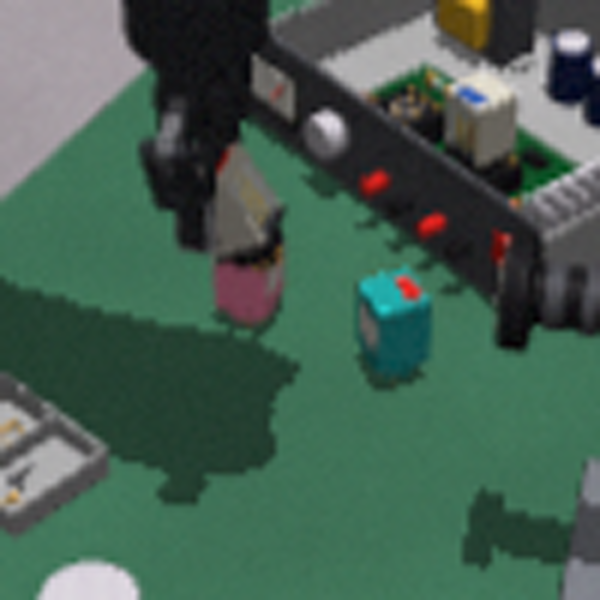

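View pics/c26.png

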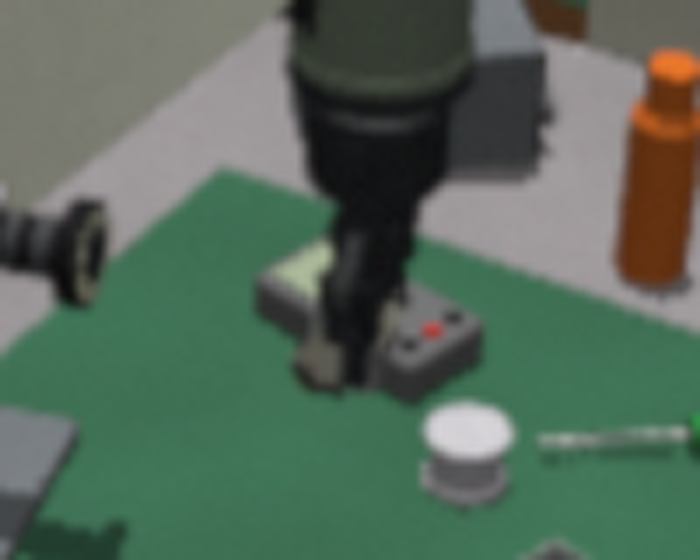

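View pics/wrist19.png

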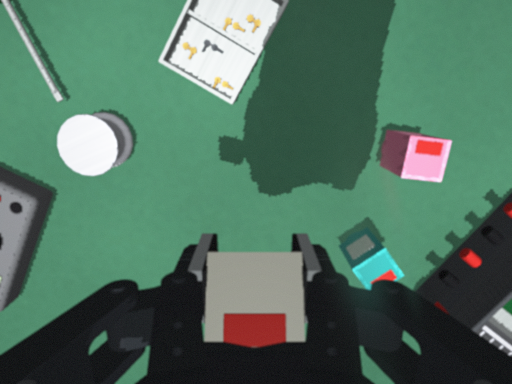

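```bash
python3 - <<'E'
import cv2
a=cv2.imread('pics/scene19.png')[168:200,226:256]; cv2.imwrite('pics/c27.png',cv2.resize(a,None,fx=18,fy=18,interpolation=cv2.INTER_CUBIC))
E
```

```text
(no output)
```

View pics/c27.png

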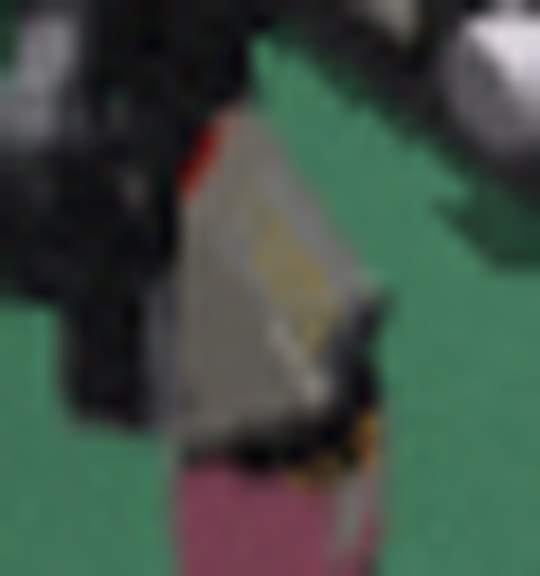

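```bash
python3 - <<'E'
from h import *
import h
s=bot.observe(); c=bot.camera_info('scene'); print(s['position'],s['tool_rot'])
h.OBJ=np.array([[17.5,-17.5,25],[17.5,-17.5,-25],[17.5,17.5,-25],[17.5,17.5,25],[-17.5,-17.5,-25]])/1000
f=lambda l:[(226+x/18-.47,168+y/18-.47) for x,y in l]
px=f([(190,190),(325,395),(385,285),(245,105),(180,445)])
P,R=relaypose(c,px,range(5)); print((P-s['position']).round(4))
# ray onto vertical planes: edges
th=s['tool_rot'][2]-np.pi/2; u=np.array([np.cos(th),np.sin(th),0]); yv=np.array([-u[1],u[0],0])
for (a,b),off in (((3,2),.0175),((0,1),-.0175)):
    Q=[]
    for i in (a,b):
        o,v=ray(c,px[i]); q=s['position']+off*yv; Q.append(o+v*((q-o)@yv)/(v@yv))
    d=Q[1]-Q[0]; print('edge len',np.linalg.norm(d).round(4),'tilt',np.degrees(np.arctan2(d@u,-d[2])).round(1),'mid rel', [((sum(Q)/2-s['position'])@u).round(4),((sum(Q)/2-s['position'])[2]).round(4)])
for t in (25,30,35,40,45):
    t_=np.radians(t); x=u*np.cos(t_)+np.array([0,0,np.sin(t_)]); z=np.array([-u[0]*np.sin(t_),-u[1]*np.sin(t_),np.cos(t_)])
    C=s['position']+.011*u+np.array([0,0,.020])
    print(t,((proj(c,[C+o[0]*x+o[1]*yv+o[2]*z for o in h.OBJ])-[226,168]+.47)*18).round().tolist())
E
```

```text
[ 0.51880381 -0.11046907  0.18982218] [-1.57009913e+00 -5.38791568e-04  1.82614119e+00]
centre [ 0.4893 -0.0467  0.1568] tilt 32.6 x axis [0.819 0.201 0.538] y [-0.218  0.975 -0.033] err px 0.49
[-0.0295  0.0638 -0.033 ]
edge len 0.0448 tilt 34.9 mid rel [np.float64(0.0248), np.float64(0.0301)]
edge len 0.0483 tilt 29.4 mid rel [np.float64(0.0242), np.float64(0.0336)]
25 [[212.0, 214.0], [333.0, 430.0], [385.0, 314.0], [268.0, 101.0], [170.0, 466.0]]
30 [[198.0, 210.0], [339.0, 421.0], [391.0, 305.0], [254.0, 98.0], [184.0, 469.0]]
35 [[184.0, 208.0], [345.0, 411.0], [396.0, 296.0], [240.0, 95.0], [197.0, 472.0]]
40 [[169.0, 206.0], [348.0, 401.0], [400.0, 286.0], [226.0, 94.0], [211.0, 474.0]]
45 [[155.0, 205.0], [351.0, 390.0], [403.0, 275.0], [212.0, 93.0], [225.0, 474.0]]
```

```bash
python3 -m crank '[{"hand":0.7,"dx":-6,"dy":1,"dz":-9,"yaw":0},{"hand":0.7,"dx":-12,"dy":2,"dz":-19,"yaw":0},{"hand":0.7,"dx":-19,"dy":3,"dz":-30,"yaw":0},{"hand":0.7,"dx":-26,"dy":4,"dz":-40,"yaw":0},{"hand":0.7,"dx":-31,"dy":4,"dz":-48,"yaw":0},{"hand":0.7,"dx":-34,"dy":4,"dz":-53,"yaw":0},{"hand":0.7,"dx":-34,"dy":4,"dz":-53,"yaw":0},{"hand":0.7,"dx":-34,"dy":4,"dz":-53,"yaw":0},{"hand":0.7,"dx":-34,"dy":4,"dz":-53,"yaw":0}]'
python3 - <<'E'
from h import *
for n in ["scene","side"]:
    im=bot.grab_frame(n); cv2.imwrite(f"pics/{n}20.png",im[:,:,::-1])
a=cv2.imread('pics/scene20.png')[170:210,225:305]; cv2.imwrite('pics/c28.png',cv2.resize(a,None,fx=10,fy=10,interpolation=cv2.INTER_CUBIC))
a=cv2.imread('pics/side20.png')[130:180,210:280]; cv2.imwrite('pics/c29.png',cv2.resize(a,None,fx=11,fy=11,interpolation=cv2.INTER_CUBIC))
E
```

```text
clock: 20.05
position: [0.5786, -0.1297, 0.1863]
tool_rot: [-1.57, -0.0, 1.831]
force: [0.1, 1.2, -1.4]
grip_width: 0.0343
```

View pics/c28.png

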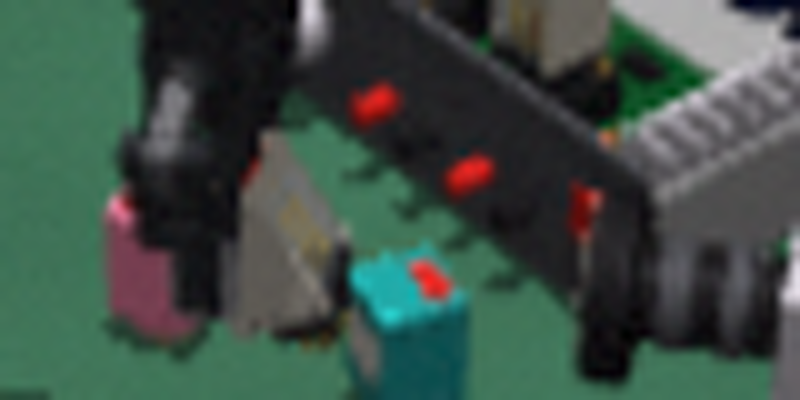

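View pics/c29.png

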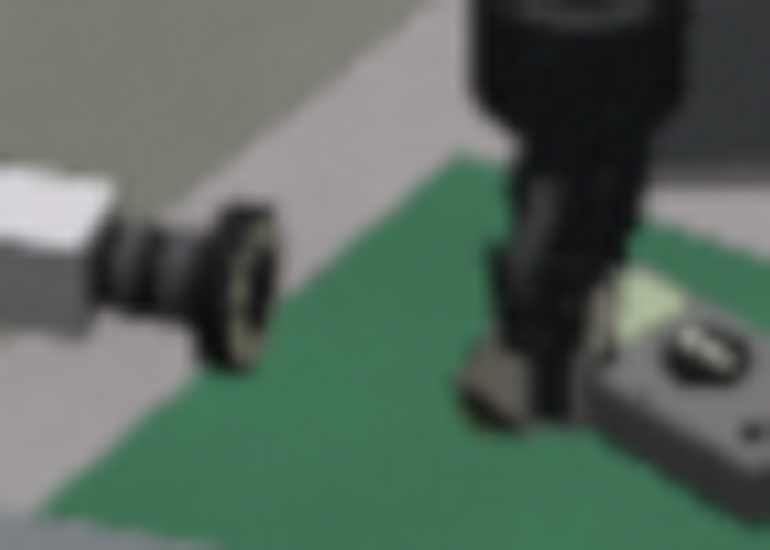

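```bash
python3 - <<'E'
from h import *
s=bot.observe(); print(s['position'],np.abs(s['qd']).max())
cs=bot.camera_info('scene');cd=bot.camera_info('side')
th=np.radians(15.3);u=np.array([np.cos(th),np.sin(th),0]);yv=np.array([-u[1],u[0],0]);k=np.array([0,0,1.])
F=np.array([.694,-.098,.206])-.11*u; t=np.radians(33)
x=u*np.cos(t)+k*np.sin(t); z=k*np.cos(t)-u*np.sin(t)
for n,o in [('fnt',(17.5,-17.5,25)),('fnb',(17.5,-17.5,-25)),('ffb',(17.5,17.5,-25)),('fft',(17.5,17.5,25)),('bfb',(-17.5,17.5,-25)),('bft',(-17.5,17.5,25)),('bnb',(-17.5,-17.5,-25)),('pin',(0,0,-43))]:
    P=F+(o[0]*x+o[1]*yv+o[2]*z)/1000
    print(n,((proj(cs,P)[0]-[225,170]+.5)*10).round(),((proj(cd,P)[0]-[210,130]+.5)*11).round())
E
python3 - <<'E'
import cv2
a=cv2.imread('pics/scene20.png')[176:208,240:265]; cv2.imwrite('pics/c30.png',cv2.resize(a,None,fx=18,fy=18,interpolation=cv2.INTER_CUBIC))
E
```

```text
[ 0.57871912 -0.12985398  0.18644529] 0.00453875373789858
fnt [244. 193.] [553. 249.]
fnb [330. 309.] [480. 332.]
ffb [355. 241.] [451. 385.]
fft [272. 126.] [525. 302.]
bfb [268. 272.] [529. 442.]
bft [185. 160.] [604. 361.]
bnb [241. 340.] [556. 388.]
pin [328. 330.] [479. 415.]
```

View pics/c30.png

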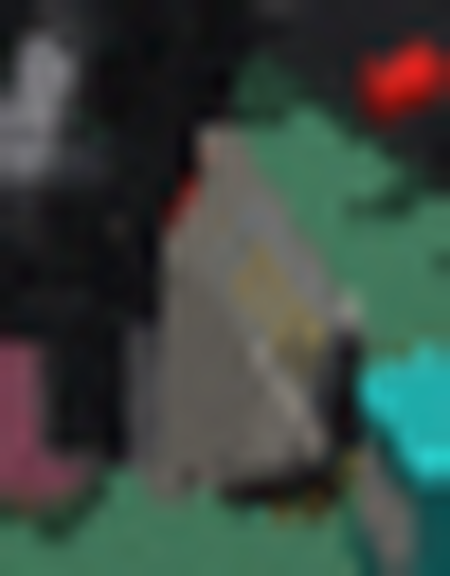

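```bash
python3 -m crank '[{"hand":0.7,"dx":0,"dy":1,"dz":0,"yaw":0},{"hand":0.7,"dx":0,"dy":2,"dz":0,"yaw":0},{"hand":0.7,"dx":0,"dy":2,"dz":0,"yaw":0},{"hand":0.7,"dx":0,"dy":2,"dz":0,"yaw":0},{"hand":0.7,"dx":0,"dy":2,"dz":0,"yaw":0},{"hand":0.7,"dx":0,"dy":2,"dz":0,"yaw":0},{"hand":0.7,"dx":0,"dy":2,"dz":0,"yaw":0},{"hand":0.7,"dx":0,"dy":2,"dz":0,"yaw":0},{"hand":0.7,"dx":0,"dy":2,"dz":0,"yaw":0},{"hand":0.7,"dx":0,"dy":2,"dz":0,"yaw":0}]'
python3 - <<'E'
from h import *
s=bot.observe();print(s['position'],np.abs(s['qd']).max())
w=bot.camera_info('wrist');im=bot.grab_frame('wrist'); cv2.imwrite("pics/wrist21.png",im[:,:,::-1])
a=im[170:370,160:350,::-1]; b=cv2.imread('pics/wrist18.png')[170:370,160:350]
cv2.imwrite('pics/c31.png',cv2.resize(np.hstack([b,a]),None,fx=2,fy=2,interpolation=cv2.INTER_CUBIC))
im=bot.grab_frame('scene'); cv2.imwrite("pics/scene21.png",im[:,:,::-1])
E
```

```text
clock: 20.98
position: [0.5791, -0.1299, 0.1843]
tool_rot: [-1.571, 0.0, 1.831]
force: [0.3, 0.3, -0.8]
grip_width: 0.0343
[ 0.57907211 -0.1299363   0.18429844] 0.0015369915685908414
```

View pics/c31.png

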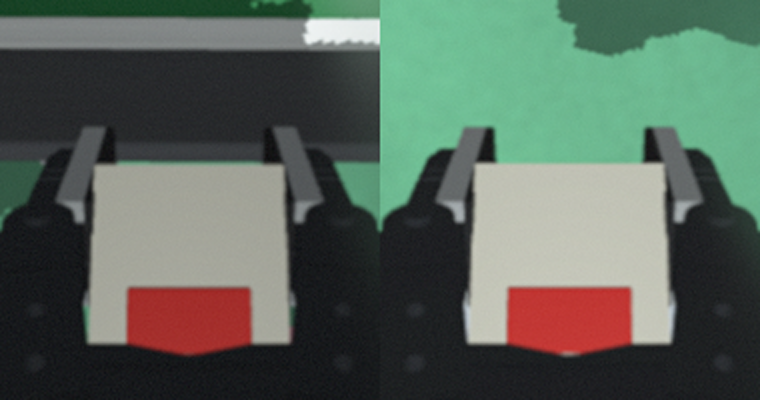

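View pics/scene21.png

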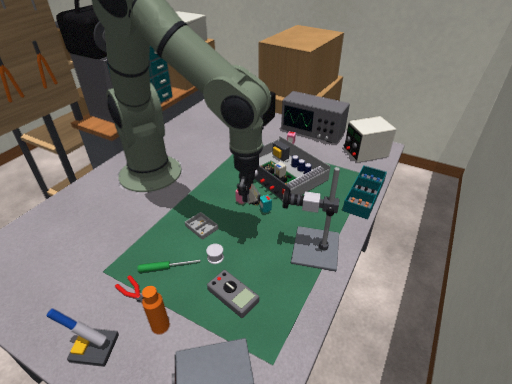

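```bash
python3 -c "
from workcell import bot
print(bot.job_done()); print(bot.observe()['clock'])"
```

```text
the job is handed in; nothing more can be done
None
the job is handed in; nothing more can be done
```

I pulled the red-button relay and held it upright at the focus, square to the lens, for about 2.6 s. I then tipped it and brought it back, and handed in with the gripper holding it still at about 21 s of the 51 s allowed. No verdict was reported.

**How it was tipped:** the moves only turn the tool about its own vertical axis, so the arm could not tip the relay directly. I carried it from the focus to the power unit's front panel and pushed its foot against the panel's edge at 20 N grip until it turned between the pads. That means its middle did not stay at the focus during the tipping itself, contrary to the wording of the task. It was back there for the finish, gripped at 45 N.

**Last checks:**
- **Tilt:** my estimates range from about 29° to 36°, against the allowed 25–45°. One rougher fit from the wrist camera gave 27°, but it also read low by about 6° on an earlier frame.
- **Position:** against the predicted corners, the middle was 2–3 mm high, so I lowered it 2 mm and did not re-measure. I estimate it is now within about 4 mm, with 15 mm allowed.
- **Disagreement:** the views disagreed by up to about 3 mm on where the relay sits in the gripper, because it slid slightly while being tipped. I used a middle value.
- **Surroundings:** the joints were still, and in the last scene picture the bystanders stand where they began. The blue relay was still in its socket when last seen clearly. The camera was never approached closer than planned.

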